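# Carry the cruet caddy with its swing bottle balanced upright

## Task

Pick the cruet caddy up by the black grip of its centre handle, bring its leaning oil bottle, which tips freely in its weakly sprung swing ring, upright and steady for two seconds before carrying it off, and carry it to the blue mat with the bottle kept upright all the way and touched by nothing. Hold the caddy clear above the middle of the mat, bottle balanced upright, for an unbroken five seconds, then set it down gently, centred on and lined up with the mat, and let go; there the bottle may lean back on its stop and come to rest. Leave everything else on the table where it is.

Things in the scene. Friction and masses are not known exactly. Their poses are not given: they have to be found in the camera images.
- caddy: Cruet caddy, loose, 0.86 kg in all, balanced about its handle; starts left or right, x within 0.35 rad of world x. Dark wood base 310 (x) x 130 (y) x 12 mm; origin under its centre, z up. Fixed green bottle at x = -100 mm (radius 33, top z = 196). Posts at x = 63 and 157, 152 tall, carry the swing bottle. Rubber rails at y = +-59, z = 52 mm show the bottle's stops.
- handle (a point): Point to grip, at (0, 0, 235) mm in the caddy's frame, axes as the caddy's: in the black grip on the caddy's centre post, 50 (x) x 18 (y) x 70 mm (z), spanning z = 190 to 260 mm. Pinch it from above, fingers closing along the caddy's y, with 30 N or more.
- bottle: Amber oil bottle, yellow label, heavy red pourer, pivoted in the caddy: origin on the pivot axis, z up along the bottle, x along the caddy's x. Radius 32 mm, z = -115 to +140 mm. It turns only about the caddy's x axis, +-0.24 rad about the caddy's own upright (hard stops); a positive turn about +x takes its top to the caddy's -y. At the start it leans still on its positive stop.
- pivot (a point): Pivot axis of the bottle, fixed in the caddy at (110, 0, 140) mm, along the caddy's x. A spring of 0.046 N m/rad pulls the bottle to the caddy's own upright, so tilting the base by f about this axis adds a torque 0.046 f on the bottle in the same sense. Damping 0.002 N m s/rad, no dry friction. To get it off its stop tilt the base 0.08 rad or more the other way.
- com (a point): Bottle's centre of mass, 21 mm above the pivot along the bottle's z. Bottle mass 0.30 kg nominal (hidden, within 7 %), inertia about the pivot 0.0033 kg m2. Gravity (0.062 N m/rad) beats the spring: it topples from upright with a time constant of about 0.5 s. Sideways acceleration a of the pivot adds a torque of mass x 21 mm x a, against a.
- pourer (a point): Top of the red pourer, 32 mm across, on the bottle's axis 140 mm above the pivot (280 mm above the caddy's underside when upright).
- mat: Flat blue mat with two white stripes along its long edges, fixed on the table, 360 (x) x 180 (y) x 4 mm; origin at the centre of its underside, its x axis within 0.35 rad of the world's x. The caddy is to stand on it with their x axes parallel (either way round).
- ketchup: Bystander: red bottle, radius 30, height 190 mm, origin under its centre; at the far side.
- honey: Bystander: amber jar with yellow lid, radius 36, height 90 mm, origin under its centre; at the far side.
- pickles: Bystander: green jar, radius 40, height 120 mm, origin under its centre; at the far side.
- bowl: Bystander: white bowl, radius 60, height 50 mm, origin under its centre; at the left.
- butter: Bystander: yellow butter box 110 x 70 x 45 mm, origin under its centre; at the right.
- yogurt: Bystander: white tub with green label, radius 40, height 80 mm, origin under its centre; at the right.

How it is judged:
On the way, in this order (a step that is already met when the one before it is completed fails the run):
1. the caddy is lifted with the bottle upright (within 0.1 rad) for 1 s (height (world z) of caddy above 0.02 m and angle between bottle's own z axis and vertical below 0.1 rad), for 1 s.
2. the caddy is held clear above the mat with the bottle upright (within 0.1 rad) for 4 s (all of step 1 and horizontal distance between caddy and mat below 0.06 m), for 4 s.
At the end, for the whole second after the job is handed in: The caddy stands flat on the mat, centred within 30 mm and lined up within 0.15 rad, released and still, the bottle in its ring at rest against a stop (horizontal distance between caddy and mat below 0.03 m and angle between the x axis of caddy and the x axis of mat, either way round below 0.15 rad and height (world z) of caddy between 0.001 and 0.01 m and angle between caddy's own z axis and vertical below 0.04 rad and linear speed of caddy below 0.02 m/s and angular speed of bottle below 0.1 rad/s and angle between bottle's own z axis and vertical below 0.32 rad); the robot touches nothing.
It fails at once if the bottle leans more than 0.17 rad on the way (caddy more than 0.15 m from where it started and more than 0.1 m from the mat's middle) (distance of caddy from where it was at the start of the episode above 0.15 m and horizontal distance between caddy and mat above 0.1 m and angle between bottle's own z axis and vertical above 0.17 rad).
It fails at once if the bottle is flung about (faster than 2.5 rad/s) (angular speed of bottle above 2.5 rad/s).
It fails at once if the caddy is dropped or flung (faster than 0.6 m/s) (linear speed of caddy above 0.6 m/s).
It fails at once if the bottle is touched or propped up by something (contact force between bottle and anything else above 1 N).
It fails at once if a bystander is moved by more than 30 mm (distance of any of ketchup, honey, pickles, bowl, butter, yogurt from where it was at the start of the episode above 0.03 m).
It also fails if it takes over 72 s, if anything falls off the work surface, if the arm or the gripper's body presses on something with over 40 N, if the wrist force passes 120 N, or if a joint passes its speed limit or range.

## Robot

A 7-joint arm with a two-finger parallel gripper is mounted at the origin on the work surface. World frame = base frame: x ahead of the robot, y to its left, z up, the work surface at z = 0. Lengths are in m, angles in rad, forces in N, time in s.
With the tool pointing down it reaches from about 0.425 to 0.925 m from the base axis. Payload 6.8 kg.
Tool frame: the origin (TCP) lies at the very end of the fingers, on their centre line; the grasp point (between the pads) lies bot.grip_depth behind it (bot.grip_depth is the distance from the TCP to the grasp point, in m); z points along the fingers, y is the line along which they close (so a half turn about z gives the same grasp; the last joint's range is limited). The gripper opens to 85 mm and grips with 20 to 120 N. Pads are 22 mm wide; open, the fingers measure 114 mm over their backs; the gripper's body (76 mm by 85 mm) begins 54 mm behind the grasp point. The pads swing forward as they close: fully open they stand 13 mm farther back than shut.
Start: joints at [1.201, 0.477, 0.022, 1.555, -0.011, 1.109, -0.083], TCP at [0.175, -0.652, 0.231] pointing down, gripper open.
Joint ranges: [-2.96, 2.96], [-0.34, 2.1], [-1.41, 1.46], [0.24, 2.44], [-1.37, 4.51], [0.17, 1.92], [-2.96, 2.96]. Speed limits (rad/s): [2.39, 2.39, 3.14, 3.14, 3.14, 3.14, 3.14].

## Interface

Orientations are given as a unit quaternion [w, x, y, z].
In Python, from station import bot gives the robot as it stands.
- The arm moves only by the tool send_rows, never from a script. Its arguments are lists of equal length, an entry for each row: "slide": the shift along the tool's x, y, z in mm, a list of three; "roll": the turn about the tool's z in degrees; "claw": the opening, from 0 (shut) to 1 (fully open). A call has exactly 8 rows; each row is the pose to reach, as a shift and turn from the pose commanded when the call began, along the tool's axes at that moment; what a row does not reach only later rows make up. A row lasts 1/12 s, in which the tool goes at most 41.7 mm and 7.16 degrees, less where a joint would pass 70% of its speed; a pose out of reach is approached as far as the arm can. A call with a gripper value outside its range is refused whole. The fingers move at their own pace and stop on an object; "force" is the grip in N (left out, the last holds). Time passes only in rows, so rows that repeat a pose let the fingers close, or fill a call up. It gives the time, the measured TCP pose, the force, the opening and the grip force at its end, in the units of the state.
- bot.get_obs(): the state, without advancing time (a new reading comes with each control period).
- bot.read_camera(name): name is "side" or "top" or "wrist"; returns the picture (384x512x3 uint8, red, green, blue); there is no depth.
- bot.camera_model(name): a dict with "camera_matrix" (3x3 intrinsics, pixels), "camera_from_world" (4x4, takes a point from world to camera coordinates). Camera axes: x right, y down, z forward; pixel columns grow to the right and rows downward; lengths in m; the calibration is good to about 2 mm. A picture is of the moment at which its call begins: read the wrist's pose just before it. camera_model takes no time and is no camera call; for the wrist camera it gives the pose at the moment of the call.
- bot.hand_in(): hands the job in; it is judged then, once.
The state is a dict: "t": time; "q": joint angles; "joint_vel": joint speeds; "joint_torque": joint torques, N m; "eef_pos": TCP position; "tool_rot": TCP orientation; "contact_force": force on the tool from outside, world axes, zero at the start; "torque": the same for the moment, N m; "gripper_width": opening from 0.0 (shut) to 1.0 (fully open); "grasp_force": force on a finger pad.
Only numpy, scipy, OpenCV 4.12 (cv2) and the standard library are available. Lean on these libraries where they do the work, as an engineer would, in place of code of your own. Each camera call takes 0.05 s, during which the arm holds its last target. There are 200 camera calls.

## Working session

There is one attempt and no reset: what is moved stays moved. The work goes in short steps, Python scripts to look and compute and a tool call to move; the robot and the scene stay as the last step left them, time stands still between calls to the robot, and variables do not carry over. Pictures are saved under pics/ and viewed, at most 10 in all, crops included, and the job is handed in when it is done.

Besides the shell and the picture viewer there is one more tool, called after "Call:" by a JSON object that holds its "op" and its "data", one argument or row to a line. send_rows: Moves the arm, as the interface text tells. Its arguments: {"type":"object","properties":{"slide":{"type":"array","items":{"type":"array","items":{"type":"number"}}},"roll":{"type":"array","items":{"type":"number"}},"claw":{"type":"array","items":{"type":"number"}},"force":{"type":"number"}},"required":["slide","roll","claw"]}

```bash
ls; mkdir -p pics; python3 - <<'E'
from station import bot
import cv2,numpy as np
o=bot.get_obs();print({k:np.round(v,3) for k,v in o.items()},bot.grip_depth)
for n in("top","side","wrist"):
    im=bot.read_camera(n);cv2.imwrite(f"pics/{n}0.png",im[:,:,::-1])
    m=bot.camera_model(n);print(n,np.round(m["camera_matrix"],1).tolist(),np.round(m["camera_from_world"],4).tolist())
a=cv2.imread("pics/top0.png");cv2.imwrite("pics/topbig0.png",cv2.resize(a,(800,600),interpolation=cv2.INTER_CUBIC))
b=np.hstack([cv2.imread("pics/side0.png"),cv2.imread("pics/wrist0.png")]);cv2.imwrite("pics/sw0.png",cv2.resize(b,(800,300)))
E
```

```text
pics
{'t': np.float64(0.0), 'q': array([ 1.201,  0.478,  0.022,  1.556, -0.012,  1.109, -0.083]), 'joint_vel': array([ 0.   ,  0.001, -0.001, -0.002, -0.002, -0.001, -0.001]), 'joint_torque': array([ 1.0000e-03, -5.9643e+01,  1.6080e+00, -2.8119e+01,  1.2000e-02,
        9.0000e-03, -0.0000e+00]), 'eef_pos': array([ 0.175, -0.651,  0.23 ]), 'tool_rot': array([-0.001,  0.991,  0.131, -0.   ]), 'contact_force': array([ 0.099, -0.288, -0.19 ]), 'torque': array([0.002, 0.006, 0.009]), 'grasp_force': np.float64(0.0), 'gripper_width': np.float64(1.002)} 0.0187
top [[382.9, 0.0, 257.5], [0.0, 382.9, 193.1], [0.0, 0.0, 1.0]] [[0.0045, -1.0, -0.005, -0.0257], [-0.9888, -0.0037, -0.1492, 0.6285], [0.1492, 0.0056, -0.9888, 1.6649], [0.0, 0.0, 0.0, 1.0]]
side [[373.7, 0.0, 255.6], [0.0, 373.7, 189.3], [0.0, 0.0, 1.0]] [[-0.8545, -0.5192, 0.0148, 0.4965], [-0.3247, 0.5117, -0.7954, 0.3508], [0.4055, -0.6845, -0.6059, 1.3159], [0.0, 0.0, 0.0, 1.0]]
wrist [[308.5, 0.0, 252.7], [0.0, 308.5, 192.1], [0.0, 0.0, 1.0]] [[0.2588, -0.9659, -0.0017, -0.6733], [-0.9245, -0.2482, 0.2894, -0.0384], [-0.28, -0.0733, -0.9572, 0.3797], [0.0, 0.0, 0.0, 1.0]]
```

View pics/topbig0.png

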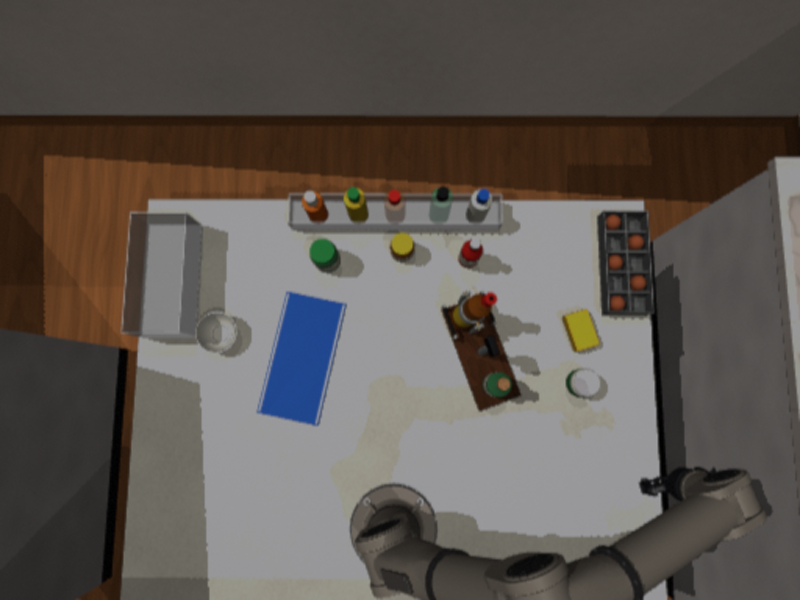

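View pics/sw0.png

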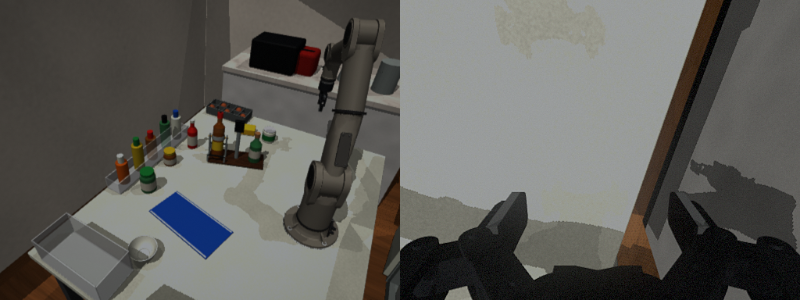

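```bash
cat > h.py <<'E'
from station import bot
import cv2,numpy as np
def ray(m,uv,z):
    K=m["camera_matrix"];T=m["camera_from_world"];R=T[:3,:3];c=-R.T@T[:3,3]
    d=R.T@np.linalg.solve(K,np.array([uv[0],uv[1],1.]));return c+d*(z-c[2])/d[2]
def proj(m,p):
    q=m["camera_matrix"]@(m["camera_from_world"]@np.append(p,1))[:3];return q[:2]/q[2]
E
python3 - <<'E'
from h import *
m=bot.camera_model("top");im=cv2.imread("pics/top0.png").astype(int)
b=((im[:,:,0]>120)&(im[:,:,2]<70)&(im[:,:,1]<110)).astype(np.uint8)
n,l,s,c=cv2.connectedComponentsWithStats(b);i=1+np.argmax(s[1:,4]);print(s[i])
v,u=np.where(l==i);P=np.array([ray(m,(a,d),.004)[:2] for a,d in zip(u,v)]);print(P.mean(0),cv2.minAreaRect(P.astype(np.float32)))
cr=cv2.imread("pics/top0.png")[180:270,270:350];cv2.imwrite("pics/cr1.png",cv2.resize(cr,None,fx=6.6,fy=6.6,interpolation=cv2.INTER_CUBIC))
T=bot.camera_model("wrist")["camera_from_world"];print(-T[:3,:3].T@T[:3,3])
E
```

```text
[ 167  187   52   85 2761]
[0.47017302 0.26932677] ((0.47283223271369934, 0.26894867420196533), (0.15893176198005676, 0.35568881034851074), 78.27590942382812)
[ 0.24507606 -0.63205203  0.37339596]
```

View pics/cr1.png

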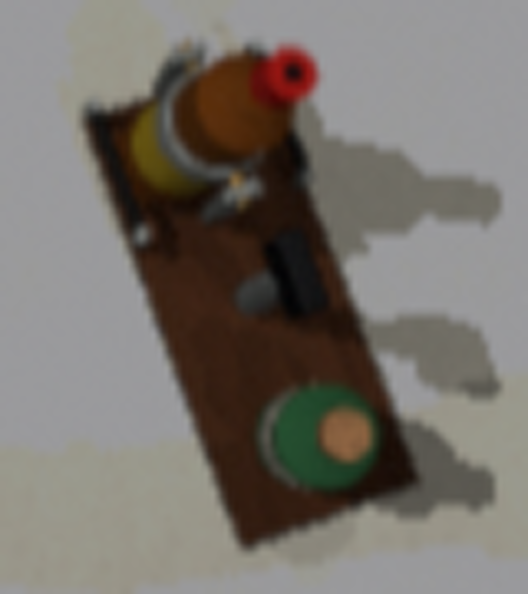

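```bash
python3 - <<'E'
from h import *
from scipy.optimize import least_squares
m=bot.camera_model("top")
L=[(-.155,.065,.012),(-.155,-.065,.012),(.155,.065,.012),(-.1,0,.196)]
U=np.array([(245,548),(417,480),(85,112),(347,434)])/6.6+[270,180]-.42
def f(p,full=0):
    c,s=np.cos(p[2]),np.sin(p[2])
    return np.array([proj(m,(p[0]+c*a-s*b,p[1]+s*a+c*b,z)) for a,b,z in L])-U
r=least_squares(lambda p:f(p).ravel(),[.5,-.2,.3]);print(r.x,f(r.x).round(2).tolist())
p=r.x;c,s=np.cos(p[2]),np.sin(p[2])
for q in[(0,0,.26),(.025,.009,.26),(-.025,-.009,.26),(.11,.14*np.sin(.24)*-1,.14+.14*np.cos(.24))]:
    print(q,((proj(m,(p[0]+c*q[0]-s*q[1],p[1]+s*q[0]+c*q[1],q[2]))-[270,180]+.42)*6.6).round(0))
o=bot.get_obs();print(o["eef_pos"])
E
```

```text
[ 0.49180624 -0.24951429  0.33934827] [[-0.65, -0.31], [0.69, 0.25], [0.0, 0.45], [-0.04, -0.33]]
(0, 0, 0.26) [304. 267.]
(0.025, 0.009, 0.26) [275. 232.]
(-0.025, -0.009, 0.26) [334. 303.]
(0.11, np.float64(-0.03327836769979885), np.float64(0.2759873164792842)) [296.  69.]
[ 0.17457025 -0.65154425  0.23050765]
```

Call:
{"op": "send_rows", "data": {
  "slide": [
    [10, -8, -20],
    [35, -25, -45],
    [65, -47, -70],
    [95, -70, -90],
    [125, -92, -105],
    [155, -115, -110],
    [185, -137, -110],
    [205, -153, -110]
  ],
  "roll": [0, 0, 0, 0, 0, 0, 0, 0],
  "claw": [1, 1, 1, 1, 1, 1, 1, 1],
  "force": 100
}}

```text
t: 0.82
eef_pos: [0.336, -0.4479, 0.342]
tool_rot: [0.0, 0.991, 0.132, 0.001]
contact_force: [1.4, 0.5, -0.2]
gripper_width: 0.998
grasp_force: 0.0
```

Call:
{"op": "send_rows", "data": {
  "slide": [
    [20, -15, 0],
    [50, -37, 0],
    [80, -60, 0],
    [110, -83, 0],
    [140, -105, 0],
    [170, -127, 0],
    [190, -142, 0],
    [206, -153, 0]
  ],
  "roll": [0, -0.5, -1, -2, -3, -4, -4.4, -4.4],
  "claw": [1, 1, 1, 1, 1, 1, 1, 1]
}}

```text
t: 1.48
eef_pos: [0.494, -0.2469, 0.3412]
tool_rot: [-0.0, 0.985, 0.17, 0.0]
contact_force: [0.1, 0.6, 0.1]
gripper_width: 0.998
grasp_force: 0.0
```

```bash
python3 - <<'E'
from h import *
o=bot.get_obs();print(o["t"],o["eef_pos"],o["tool_rot"],o["joint_vel"].max())
R=[]
for n in("top","wrist"):
    im=bot.read_camera(n)[:,:,::-1];cv2.imwrite(f"pics/{n}2.png",im);R.append(im)
cv2.imwrite("pics/c2.png",np.hstack([cv2.resize(R[0][150:290,250:390],(384,384),interpolation=cv2.INTER_CUBIC),cv2.resize(R[1],(416,384))]))
E
```

```text
1.4833 [ 0.4939706  -0.2468891   0.34117105] [-4.29201731e-04  9.85366222e-01  1.70450017e-01  1.26272805e-04] 0.1052571557590885
```

View pics/c2.png

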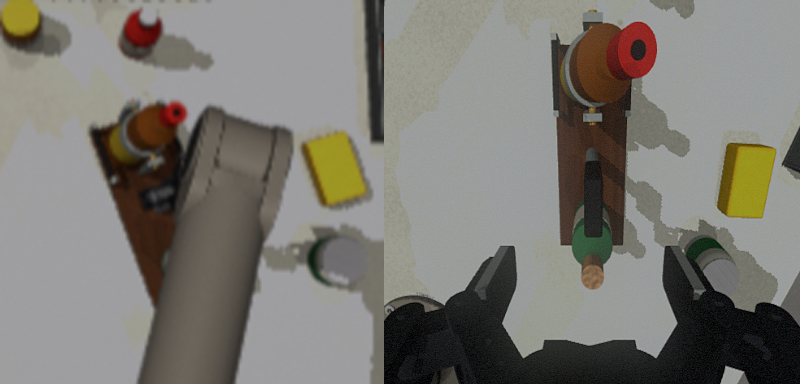

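Call:
{"op": "send_rows", "data": {
  "slide": [
    [-2, 2, 8],
    [-2, 2, 25],
    [-2, 2, 45],
    [-2, 2, 65],
    [-2, 2, 85],
    [-2, 2, 102],
    [-2, 2, 114],
    [-2, 2, 120]
  ],
  "roll": [0, 0, 0, 0, 0, 0, 0, 0],
  "claw": [1, 1, 1, 1, 1, 1, 1, 1]
}}

```text
t: 2.25
eef_pos: [0.4893, -0.2537, 0.2191]
tool_rot: [-0.001, 0.986, 0.167, -0.002]
contact_force: [0.7, 0.4, -0.1]
gripper_width: 1.001
grasp_force: 0.0
```

Call:
{"op": "send_rows", "data": {
  "slide": [
    [0, 0, 0],
    [0, 0, 0],
    [0, 0, 0],
    [0, 0, 0],
    [0, 0, 0],
    [0, 0, 0],
    [0, 0, 0],
    [0, 0, 0]
  ],
  "roll": [0, 0, 0, 0, 0, 0, 0, 0],
  "claw": [0.7, 0.5, 0.4, 0.3, 0.2, 0.1, 0, 0],
  "force": 100
}}

```text
t: 2.92
eef_pos: [0.4915, -0.252, 0.2219]
tool_rot: [-0.0, 0.986, 0.169, 0.0]
contact_force: [-2.1, 3.1, 5.5]
gripper_width: 0.199
grasp_force: 98.9
```

Call:
{"op": "send_rows", "data": {
  "slide": [
    [0, 0, -3],
    [0, 0, -10],
    [0, 0, -20],
    [0, 0, -31],
    [0, 0, -42],
    [0, 0, -52],
    [0, 0, -58],
    [0, 0, -60]
  ],
  "roll": [0, 0.5, 2, 5, 8.5, 12, 15, 16],
  "claw": [0, 0, 0, 0, 0, 0, 0, 0]
}}

```text
t: 3.58
eef_pos: [0.4915, -0.2531, 0.2827]
tool_rot: [0.001, 1.0, 0.028, 0.001]
contact_force: [0.7, 1.0, -7.8]
gripper_width: 0.196
grasp_force: 97.9
```

Call:
{"op": "send_rows", "data": {
  "slide": [
    [-1, 4, 0],
    [-3, 13, 0],
    [-6, 25, 0],
    [-10, 38, 0],
    [-14, 52, 0],
    [-17, 64, 0],
    [-19, 73, 0],
    [-20, 77, 0]
  ],
  "roll": [0.5, 2, 4, 7, 10, 13, 14.6, 15.1],
  "claw": [0, 0, 0, 0, 0, 0, 0, 0]
}}

```text
t: 4.25
eef_pos: [0.4746, -0.3337, 0.2808]
tool_rot: [0.001, 0.995, -0.105, -0.0]
contact_force: [-0.4, -0.6, -8.5]
gripper_width: 0.204
grasp_force: 97.9
```

Call:
{"op": "send_rows", "data": {
  "slide": [
    [0, 0, 0],
    [0, 0, 0],
    [0, 0, 0],
    [0, 0, 0],
    [0, 0, 0],
    [0, 0, 0],
    [0, 0, 0],
    [0, 0, 0]
  ],
  "roll": [0, 0, 0, 0, 0, 0, 0, 0],
  "claw": [0, 0, 0, 0, 0, 0, 0, 0]
}}

```text
t: 4.92
eef_pos: [0.476, -0.3305, 0.2814]
tool_rot: [0.0, 0.995, -0.102, 0.0]
contact_force: [-0.4, -0.9, -9.3]
gripper_width: 0.199
grasp_force: 97.8
```

```bash
python3 - <<'E'
from h import *
o=bot.get_obs();print(o["t"],o["eef_pos"],o["tool_rot"],o["q"],o["contact_force"],o["torque"])
p=o["eef_pos"];R=[]
for n in("top","side","wrist"):
    im=bot.read_camera(n)[:,:,::-1];cv2.imwrite(f"pics/{n}3.png",im)
    if n=="wrist": R.append(cv2.resize(im,(320,240)));continue
    u,v=proj(bot.camera_model(n),p+[.1,0,.05]).astype(int);print(n,u,v)
    R.append(cv2.resize(im[v-30:v+30,u-30:u+30],(240,240),interpolation=cv2.INTER_CUBIC))
cv2.imwrite("pics/c3.png",np.hstack(R))
E
```

```text
4.9167 [ 0.47597483 -0.33051407  0.2813617 ] [ 1.70832166e-05  9.94808370e-01 -1.01765927e-01  5.74037062e-05] [ 0.61142233  0.28239189 -0.1385988   1.72329103  0.04239519  1.13870047
 -1.31419214] [-0.42056324 -0.89302147 -9.25301304] [0.08777983 0.04934277 0.04387526]
top 339 195
side 298 125
```

View pics/c3.png

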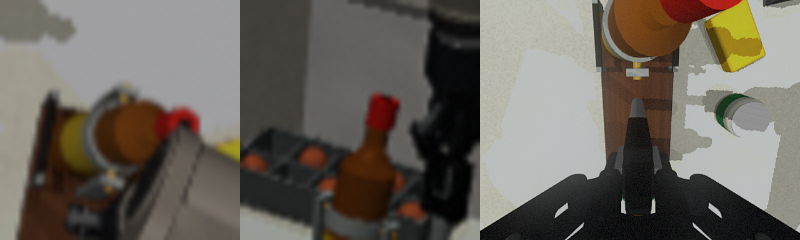

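```bash
cat >> h.py <<'E'
from scipy.spatial.transform import Rotation as Ro
def cft():
    o=bot.get_obs();q=o["tool_rot"];T=np.eye(4);T[:3,:3]=Ro.from_quat([q[1],q[2],q[3],q[0]]).as_matrix();T[:3,3]=o["eef_pos"]
    return bot.camera_model("wrist")["camera_from_world"]@T
def ax(C,K,th,r):  # pixels of the bottle's axis at heights r above the pivot
    P=np.stack([0*r+.11,r*np.sin(th),.2219-.14-r*np.cos(th),0*r+1]);q=K@(C@P)[:3];return q[:2]/q[2]
def theta(im,C,K,dbg=0):  # im BGR
    a=im.astype(int);m=((a[:,:,2]>110)&(a[:,:,1]<.3*a[:,:,2])&(a[:,:,0]<.35*a[:,:,2])).astype(np.uint8);m[130:]=0
    n,l,s,_=cv2.connectedComponentsWithStats(m);i=1+np.argmax(s[1:,4]);m=l==i
    TH=np.linspace(-.3,.3,121);r=np.linspace(.06,.16,101);G=[ax(C,K,t,r) for t in TH];out=[]
    for v in np.where(m.sum(1)>25)[0]:
        u=np.where(m[v])[0]
        if u[-1]>509 or u[0]<2: continue
        g=[np.interp(-v,-q[1][::1],q[0]) if q[1][0]<q[1][-1] else np.interp(-v,-q[1],q[0]) for q in G]
        out.append((v,u[0],u[-1],np.interp(-(u[0]+u[-1])/2,-np.array(g),-TH) if g[0]>g[-1] else np.interp((u[0]+u[-1])/2,g,TH)))
    out=np.array(out)
    if dbg: print(s[i],out[::4].round(3).tolist(),ax(C,K,.24,r[::20]).round(0).tolist(),ax(C,K,0.,r[::20]).round(0).tolist())
    return np.median(out[:,3]) if len(out) else np.nan
E
python3 - <<'E'
from h import *
C=cft();K=bot.camera_model("wrist")["camera_matrix"];np.save("C.npy",C);np.save("K.npy",K);print(C.round(3).tolist())
print(theta(cv2.imread("pics/wrist3.png"),C,K,1))
E
```

```text
[[-0.0, 1.0, 0.001, 0.0], [-0.957, 0.0, -0.29, 0.028], [-0.29, -0.001, 0.957, 0.158], [0.0, 0.0, 0.0, 1.0]]
[351   0  68  16 728] [[0.0, 351.0, 418.0, 0.3], [4.0, 355.0, 413.0, 0.3], [8.0, 360.0, 406.0, 0.3], [12.0, 369.0, 398.0, 0.3]] [[283.0, 299.0, 320.0, 349.0, 393.0, 466.0], [18.0, 7.0, -9.0, -30.0, -63.0, -117.0]] [[254.0, 254.0, 254.0, 254.0, 254.0, 255.0], [17.0, 5.0, -11.0, -35.0, -71.0, -135.0]]
0.3
```

```bash
python3 - <<'E'
s=open('h.py').read();s=s[:s.index("def ax(")]
s+='''C=np.array([[0,1,.001,0],[-.957,0,-.29,.028],[-.29,-.001,.957,.158]]);f=308.5
TH=np.linspace(-.3,.3,121)
UT=np.array([(lambda q:252.7+f*q[0]/q[2])(C@[.094,.14*np.sin(t),.0819-.14*np.cos(t),1]) for t in TH])
def theta(im,dbg=0):  # im BGR from the wrist; tilt from the near rim of the pourer's top
    a=im.astype(int);m=((a[:,:,2]>90)&(a[:,:,1]<.3*a[:,:,2])&(a[:,:,0]<.35*a[:,:,2])).astype(np.uint8);m[60:]=0
    n,l,s,_=cv2.connectedComponentsWithStats(m)
    if n<2: return np.nan
    i=1+np.argmax(s[1:,4]);m=l==i
    R=[v for v in np.where(m.sum(1)>12)[0]];mid=[(np.where(m[v])[0][[0,-1]]).mean() for v in R]
    if dbg: print(s[i],np.round(mid,1))
    return np.interp(np.mean(mid),UT,TH)
'''
open('h.py','w').write(s)
E
cat > sim.py <<'E'
from h import *
from scipy.optimize import minimize
KI,cI,b=4.85,.606,1.91;dt=1/240
def run(v,th=.24,w=0,clamp=True):  # v per dt (m/s)
    pv=0;out=[]
    for x in v:
        w+=b*(x-pv);pv=x;w+=(KI*th-cI*w)*dt;th+=w*dt
        if clamp and th>=.24: th=.24;w=min(w,0)
        out.append((th,w))
    return np.array(out)
if __name__=="__main__":
    print(theta(cv2.imread("pics/wrist3.png"),1),UT[[60,108]])
    from itertools import product
    def full(d): # mm per row, then .1 s hold; smooth with 1st order lag .03
        v=np.repeat(np.array(d)*.012,20);v=np.append(v,np.zeros(24));o=[];y=0
        for x in v: y+=(x-y)*dt/.03;o.append(y)
        return np.array(o)
    for pk,e in product((22,25,28,30),(-4,-2,0)):
        best=min(((abs(s[-24,1]+2.53*s[-24,0]+(-1)*0),x,s[-24],s[::20,0]) for x in range(-6,16) for s in[run(full([10,20,pk,pk,pk,x,e,e]))]),key=lambda t:t[0])
        print(pk,e,best[0].round(3),best[1],best[2].round(3),best[3].round(2))
E
python3 sim.py
```

```text
[ 288    0  131   33 2123] [353.  352.5 351.5 351.5 351.  351.  350.  349.  348.5 348.5 347.5 346.5
 345.  344.5 344.  342.5 320.  317.5 319.5 319.5 318.5 318.  316.5 314.5
 315.5 313.  314.  314. ]
0.1466204162042424 [252.46145521 382.53304523]
22 -4 0.069 -6 [ 0.141 -0.288] [0.24 0.24 0.24 0.24 0.24 0.24 0.21 0.17 0.14 0.12]
22 -2 0.123 -6 [ 0.148 -0.25 ] [0.24 0.24 0.24 0.24 0.24 0.24 0.21 0.17 0.15 0.13]
22 0 0.177 -6 [ 0.154 -0.213] [0.24 0.24 0.24 0.24 0.24 0.24 0.21 0.17 0.15 0.14]
25 -4 0.0 1 [ 0.139 -0.352] [0.24 0.24 0.24 0.24 0.24 0.24 0.21 0.17 0.14 0.12]
25 -2 0.017 -6 [ 0.132 -0.318] [0.24 0.24 0.24 0.24 0.24 0.24 0.2  0.16 0.13 0.11]
25 0 0.071 -6 [ 0.139 -0.281] [0.24 0.24 0.24 0.24 0.24 0.24 0.2  0.17 0.14 0.12]
28 -4 0.033 15 [ 0.15  -0.412] [0.24 0.24 0.24 0.24 0.24 0.24 0.23 0.19 0.15 0.12]
28 -2 0.0 11 [ 0.149 -0.376] [0.24 0.24 0.24 0.24 0.24 0.24 0.22 0.18 0.15 0.12]
28 0 0.001 1 [ 0.137 -0.344] [0.24 0.24 0.24 0.24 0.24 0.24 0.21 0.17 0.14 0.11]
30 -4 0.104 15 [ 0.14  -0.457] [0.24 0.24 0.24 0.24 0.24 0.24 0.22 0.18 0.14 0.11]
30 -2 0.05 15 [ 0.146 -0.419] [0.24 0.24 0.24 0.24 0.24 0.24 0.22 0.18 0.15 0.12]
30 0 0.001 14 [ 0.151 -0.382] [0.24 0.24 0.24 0.24 0.24 0.24 0.22 0.19 0.15 0.12]
```

```bash
sed -i 's/a\[:,:,2\]>90/a[:,:,2]>100/; s/<.3\*a\[:,:,2\])&(a\[:,:,0\]<.35/<.22*a[:,:,2])\&(a[:,:,0]<.3/' h.py
cat > ctl.py <<'E'
# usage: ctl.py nimg goal vmax [ncalls]; keeps state in st.json: t, x, P, s (commanded), rows (last plan, mm)
import sys,json
from h import *
KI,cI,b,dt,tau=4.85,.606,1.91,1/240,.02
A=np.eye(3)+dt*np.array([[0,1,0],[KI,-cI,1],[0,0,0]])
def vels(rows,n):  # actual speed per dt for commanded rows (mm, cumulative), then hold, n steps
    c=np.repeat(np.diff(np.r_[0,rows])*.012,20);c=np.r_[c,np.zeros(max(0,n-len(c)))][:n];y=0;o=[]
    for q in c: y+=(q-y)*dt/tau;o.append(y)
    return np.array(o)
def main(nimg,goal,vmax,H=5,HOLD=24):
    S=json.load(open("st.json"));x=np.array(S["x"]);P=np.array(S["P"]);t=S["t"];v=vels(S["rows"],400);k=0;pv=0
    for i in range(nimg):
        ob=bot.get_obs();tm=ob["t"];im=bot.read_camera("wrist")[:,:,::-1];z=theta(im)
        if i==nimg-1: cv2.imwrite("pics/last.png",im)
        n=int(round((tm-t)/dt))
        while k<n:
            x[1]+=b*(v[k]-pv);pv=v[k];k+=1;x=A@x
            if x[0]>.24: x[0]=.24;x[1]=min(0,x[1])
            P=A@P@A.T+np.diag([0,.0015,.0005])*dt
        e=z-x[0];print(f"t {tm:.3f} th {z:.4f} pred {x[0]:.4f}",end="; ")
        if not np.isnan(z):
            G=P[:,0]/(P[0,0]+.002**2);x=x+G*e;P=P-np.outer(G,P[0])
    for _ in range(12): x=A@x;P=A@P@A.T   # last picture takes .05 s
    t=tm+.05;s0=S["s"]+S["rows"][-1]/1000;eq=-x[2]/KI
    print("\nx",x.round(4),"eq",round(eq,4),"sd",np.sqrt(np.diag(P)).round(3),"s",round(s0,4),"eef",ob["eef_pos"].round(4))
    # plan: th(T)=free+G d, d = mm/row
    N=H*8;L=H*(160+HOLD);F=[];y=x.copy()
    for _ in range(L): y=A@y;F.append(y)
    F=np.array(F);row=np.full(L,-1)
    for h in range(H):
        o=h*(160+HOLD);row[o:o+160]=h*8+np.arange(160)//20
    V=(row[:,None]==np.arange(N))*.012;W=np.zeros(N);Vf=[]
    for q in V: W=W+(q-W)*dt/tau;Vf.append(W)
    Vf=np.array(Vf);Y=np.zeros((3,N));pW=0;G=[]
    for q in Vf: Y[1]+=b*(q-pW);pW=q;Y=A@Y;G.append(Y.copy())
    G=np.array(G);T=np.arange(L)*dt;pos=np.cumsum(Vf,0)*dt
    ref=np.clip(goal-s0,-vmax*T,vmax*T)
    k=np.arange(9,L,10);D=np.eye(N)-np.eye(N,k=-1)
    M=[G[k,0]/.03,pos[k]/.04,D/6,np.eye(N)[7::8]/8,(2.22*G[-1:,0]+G[-1:,1])/.003]
    R=[(eq-F[k,0])/.03,ref[k]/.04,np.zeros(N),np.zeros(H),np.array([2.22*(eq-F[-1,0])-F[-1,1]])/.003]
    d=np.linalg.lstsq(np.vstack(M),np.concatenate(R),rcond=None)[0]
    rows=np.round(np.cumsum(d[:8]));thp=F[:,0]+G[:,0]@d
    print("SEND s(mm) ",rows.astype(int).tolist()," tool y = -s; dth max next/all",np.abs(thp[:180]-eq).max().round(3),np.abs(thp-eq).max().round(3),"th",thp[::46].round(3),"pos",(s0+pos@d)[::184].round(3))
    json.dump(dict(t=t,x=x.tolist(),P=P.tolist(),s=s0,rows=rows.tolist()),open("st.json","w"))
if __name__=="__main__": main(int(sys.argv[1]),float(sys.argv[2]),float(sys.argv[3]))
E
python3 - <<'E'
from h import *;import json
print(theta(cv2.imread("pics/wrist3.png"),1))
im=bot.read_camera("wrist")[:,:,::-1];print(theta(im),bot.get_obs()["t"])
json.dump(dict(t=bot.get_obs()["t"],x=[.24,0,0],P=np.diag([1e-5,1e-5,.05**2]).tolist(),s=0,rows=[10,30,60,90,120,134,134,134]),open("st.json","w"))
E
```

```text
[351   0  68  16 649] [384.5 384.  383.5 384.  384.  384.5 384.  383.5 383.  384.  383.5 383.5
 383.  383.5 383.5]
0.24251340007819727
0.24258319998921882 5.1167
```

```bash
cp st.json st0.json; cat > mock.py <<'E'
import ctl,json,sys,io,contextlib
import numpy as np
mu=float(sys.argv[1]);rng=np.random.default_rng(0)
KI=(.0618*mu-.046)/.0033;b=1.91*mu;dt=1/240
class Bot:
    t=0;th=.24;w=0;v=0;y=0;cmd=0;z=0.;vv=0
    def step(s,c):
        wn=35;a=wn*wn*(c-s.z)-2*.6*wn*s.vv;s.vv+=a*dt;s.z+=s.vv*dt   # 2nd order arm
        s.w+=b*a*dt;s.w+=(KI*(s.th-.004)-.606*s.w)*dt;s.th+=s.w*dt;s.t+=dt
        if abs(s.th)>.24: s.th=np.sign(s.th)*.24;s.w=0
    def get_obs(s): return dict(t=s.t,eef_pos=np.zeros(3))
    def read_camera(s,n):
        im=np.full((2,2,3),s.th+rng.normal(0,.001))
        for _ in range(12): s.step(s.cmd)
        return im
    def move(s,rows):
        c0=s.cmd;p=c0;m=0
        for r in rows:
            e=c0+r/1000
            for i in range(20): s.step(p+(e-p)*(i+1)/20);m=max(m,abs(s.th))
            p=e
        s.cmd=p;return m
B=Bot();ctl.bot=B;ctl.theta=lambda im:im[0,0,0];ctl.cv2.imwrite=lambda *a:0
S=json.load(open("st0.json"));S["t"]=0;json.dump(S,open("st.json","w"))
ms=B.move(S["rows"]);o=[]
for i in range(16):
    with contextlib.redirect_stdout(io.StringIO()): ctl.main(3 if i==0 else 2,.134 if i<3 else .586,.12)
    m=B.move(json.load(open("st.json"))["rows"]);o.append((round(m,3),round(B.cmd,3)))
print(mu,o)
E
for m in .93 1 1.07; do python3 mock.py $m; done; cp st0.json st.json
```

```text
0.93 [(np.float64(0.099), 0.138), (np.float64(0.158), 0.301), (np.float64(0.079), 0.271), (np.float64(0.094), 0.226), (np.float64(0.087), 0.211), (np.float64(0.035), 0.272), (np.float64(0.023), 0.352), (np.float64(0.025), 0.46), (np.float64(0.034), 0.568), (np.float64(0.071), 0.65), (np.float64(0.079), 0.682), (np.float64(0.048), 0.654), (np.float64(0.028), 0.603), (np.float64(0.04), 0.53), (np.float64(0.058), 0.488), (np.float64(0.062), 0.476)]
1.0 [(np.float64(0.104), 0.128), (np.float64(0.082), 0.213), (np.float64(0.039), 0.182), (np.float64(0.104), 0.162), (np.float64(0.041), 0.243), (np.float64(0.052), 0.394), (np.float64(0.021), 0.483), (np.float64(0.035), 0.568), (np.float64(0.039), 0.606), (np.float64(0.032), 0.613), (np.float64(0.031), 0.578), (np.float64(0.028), 0.547), (np.float64(0.009), 0.558), (np.float64(0.007), 0.565), (np.float64(0.011), 0.58), (np.float64(0.01), 0.582)]
1.07 [(np.float64(0.109), 0.119), (np.float64(0.028), 0.121), (np.float64(0.048), 0.187), (np.float64(0.068), 0.216), (np.float64(0.057), 0.35), (np.float64(0.078), 0.504), (np.float64(0.054), 0.526), (np.float64(0.016), 0.561), (np.float64(0.023), 0.588), (np.float64(0.018), 0.586), (np.float64(0.016), 0.571), (np.float64(0.016), 0.563), (np.float64(0.028), 0.597), (np.float64(0.024), 0.581), (np.float64(0.009), 0.571), (np.float64(0.002), 0.576)]
```

```bash
python3 - <<'E'
s=open('ctl.py').read()
i=s.index("def main");j=s.index("    # plan:")
new='''def kf(hist,mu):  # replay of all calls and pictures for mass ratio mu
    KI=(.0618*mu-.046)/.0033;A=np.eye(3)+dt*np.array([[0,1,0],[KI,-cI,1],[0,0,0]]);x=np.array([.24,0,0]);P=np.diag([1e-5,1e-5,.02**2]);ll=-.5*((mu-1)/.05)**2
    for h in hist:
        v=vels(h["rows"],400);k=0;pv=0
        for tm,z in h["meas"]+[(h["end"],np.nan)]:
            while k<round((tm-h["t"])/dt):
                x[1]+=1.91*mu*(v[k]-pv);pv=v[k];k+=1;x=A@x
                if x[0]>.24: x[0]=.24;x[1]=min(0,x[1])
                P=A@P@A.T+np.diag([0,.0015,.0001])*dt
            if np.isnan(z): continue
            V=P[0,0]+.002**2;e=z-x[0];ll-=.5*(e*e/V+np.log(V));G=P[:,0]/V;x=x+G*e;P=P-np.outer(G,P[0])
    return x,P,ll,KI,A,e
def main(nimg,goal,vmax,H=7,HOLD=24):
    S=json.load(open("st.json"));h=S["hist"][-1];h["meas"]=[]
    for i in range(nimg):
        ob=bot.get_obs();im=bot.read_camera("wrist")[:,:,::-1];h["meas"].append((ob["t"],float(theta(im))))
    cv2.imwrite("pics/last.png",im);h["end"]=ob["t"]+.05
    mus=np.linspace(.92,1.08,9);ks=[kf(S["hist"],m) for m in mus];w=np.array([k[2] for k in ks]);w=np.exp(w-w.max());w/=w.sum();mu=float(w@mus)
    x,P,_,KI,A,e=kf(S["hist"],mu);b=1.91*mu;s0=S["s"]+h["rows"][-1]/1000;eq=-x[2]/KI
    print("meas",np.round(h["meas"],4).tolist(),"inn",round(e,4),"mu",round(mu,3))
    print("x",x.round(4),"eq",round(eq,4),"sd",np.sqrt(np.diag(P)).round(3),"s",round(s0,4),"eef",ob["eef_pos"].round(4))
    lu=-cI/2+np.sqrt(cI**2/4+KI)
'''
s=s[:i]+new+s[j:]
s=s.replace("2.22*G[-1:,0]","(lu+cI)*G[-1:,0]").replace("2.22*(eq","(lu+cI)*(eq")
k=s.index("    json.dump(");s=s[:k]+'''    S["hist"].append(dict(t=h["end"],rows=rows.tolist()));S["s"]=s0;json.dump(S,open("st.json","w"))
'''+s[s.index("if __name__"):]
s=s.replace('KI,cI,b,dt,tau=4.85,.606,1.91,1/240,.02\n','cI,dt,tau=.606,1/240,.02\n')
s='\n'.join(l for l in s.split('\n') if not l.startswith("A=np.eye"))
open('ctl.py','w').write(s)
m=open('mock.py').read().replace('S=json.load(open("st0.json"));S["t"]=0;','S=json.load(open("st0.json"));S["hist"][0]["t"]=0;').replace('B.move(S["rows"])','B.move(S["hist"][0]["rows"])').replace('json.load(open("st.json"))["rows"]','json.load(open("st.json"))["hist"][-1]["rows"]')
open('mock.py','w').write(m)
import json
from h import bot
json.dump(dict(s=0,hist=[dict(t=bot.get_obs()["t"],rows=[10,30,60,90,120,134,134,134])]),open("st0.json","w"))
E
for m in .93 1 1.07; do python3 mock.py $m; done; cp st0.json st.json
```

```text
Traceback (most recent call last):
  File "mock.py", line 27, in <module>
    with contextlib.redirect_stdout(io.StringIO()): ctl.main(3 if i==0 else 2,.134 if i<3 else .586,.12)
                                                    ~~~~~~~~^^^^^^^^^^^^^^^^^^^^^^^^^^^^^^^^^^^^^^^^^^^^
  File "ctl.py", line 49, in main
    S["hist"].append(dict(t=h["end"],rows=rows.tolist()));S["s"]=s0;json.dump(S,open("st.json","w"))
                            ~^^^^^^^
TypeError: 'int' object is not subscriptable
Traceback (most recent call last):
  File "mock.py", line 27, in <module>
    with contextlib.redirect_stdout(io.StringIO()): ctl.main(3 if i==0 else 2,.134 if i<3 else .586,.12)
                                                    ~~~~~~~~^^^^^^^^^^^^^^^^^^^^^^^^^^^^^^^^^^^^^^^^^^^^
  File "ctl.py", line 49, in main
    S["hist"].append(dict(t=h["end"],rows=rows.tolist()));S["s"]=s0;json.dump(S,open("st.json","w"))
                            ~^^^^^^^
TypeError: 'int' object is not subscriptable
Traceback (most recent call last):
  File "mock.py", line 27, in <module>
    with contextlib.redirect_stdout(io.StringIO()): ctl.main(3 if i==0 else 2,.134 if i<3 else .586,.12)
                                                    ~~~~~~~~^^^^^^^^^^^^^^^^^^^^^^^^^^^^^^^^^^^^^^^^^^^^
  File "ctl.py", line 49, in main
    S["hist"].append(dict(t=h["end"],rows=rows.tolist()));S["s"]=s0;json.dump(S,open("st.json","w"))
                            ~^^^^^^^
TypeError: 'int' object is not subscriptable
```

```bash
sed -i 's/for h in range(H)/for hh in range(H)/; s/o=h\*(160+HOLD);row\[o:o+160\]=h\*8/o=hh*(160+HOLD);row[o:o+160]=hh*8/' ctl.py
for m in .93 1 1.07; do python3 mock.py $m; done; cp st0.json st.json
```

```text
0.93 [(np.float64(0.099), 0.147), (np.float64(0.132), 0.283), (np.float64(0.061), 0.245), (np.float64(0.136), 0.193), (np.float64(0.067), 0.305), (np.float64(0.02), 0.409), (np.float64(0.024), 0.499), (np.float64(0.041), 0.577), (np.float64(0.036), 0.608), (np.float64(0.028), 0.616), (np.float64(0.016), 0.604), (np.float64(0.01), 0.584), (np.float64(0.009), 0.588), (np.float64(0.01), 0.577), (np.float64(0.005), 0.579), (np.float64(0.005), 0.577)]
1.0 [(np.float64(0.104), 0.135), (np.float64(0.052), 0.187), (np.float64(0.021), 0.171), (np.float64(0.099), 0.173), (np.float64(0.071), 0.321), (np.float64(0.029), 0.434), (np.float64(0.026), 0.519), (np.float64(0.038), 0.585), (np.float64(0.026), 0.6), (np.float64(0.015), 0.601), (np.float64(0.011), 0.591), (np.float64(0.008), 0.58), (np.float64(0.016), 0.595), (np.float64(0.013), 0.586), (np.float64(0.004), 0.583), (np.float64(0.003), 0.581)]
1.07 [(np.float64(0.109), 0.123), (np.float64(0.027), 0.104), (np.float64(0.026), 0.144), (np.float64(0.049), 0.199), (np.float64(0.054), 0.34), (np.float64(0.032), 0.456), (np.float64(0.026), 0.535), (np.float64(0.035), 0.589), (np.float64(0.021), 0.598), (np.float64(0.01), 0.596), (np.float64(0.007), 0.589), (np.float64(0.006), 0.583), (np.float64(0.019), 0.599), (np.float64(0.014), 0.587), (np.float64(0.005), 0.582), (np.float64(0.003), 0.58)]
```

Call:
{"op": "send_rows", "data": {
  "slide": [
    [0, -10, 0],
    [0, -30, 0],
    [0, -60, 0],
    [0, -90, 0],
    [0, -120, 0],
    [0, -134, 0],
    [0, -134, 0],
    [0, -134, 0]
  ],
  "roll": [0, 0, 0, 0, 0, 0, 0, 0],
  "claw": [0, 0, 0, 0, 0, 0, 0, 0]
}}

```text
t: 5.78
eef_pos: [0.5035, -0.1976, 0.2815]
tool_rot: [-0.0, 0.995, -0.1, 0.0]
contact_force: [-0.1, 0.3, -8.8]
gripper_width: 0.2
grasp_force: 98.8
```

```bash
python3 ctl.py 3 .134 .08
```

```text
meas [[5.7833, 0.1125], [5.8333, 0.1027], [5.8833, 0.0878]] inn 0.0084 mu 1.051
x [ 0.0684 -0.2904  0.0039] eq -0.0007 sd [0.002 0.018 0.021] s 0.134 eef [ 0.5028 -0.2001  0.2814]
SEND s(mm)  [9, 19, 28, 33, 37, 38, 39, 38]  tool y = -s; dth max next/all 0.068 0.068 th [ 0.067  0.06   0.054  0.039  0.027  0.018  0.01   0.004  0.004 -0.
 -0.003 -0.004 -0.002 -0.004 -0.004 -0.004 -0.003 -0.003 -0.002 -0.002
 -0.002 -0.001 -0.001 -0.001 -0.001 -0.001 -0.001 -0.001] pos [0.134 0.172 0.158 0.144 0.137 0.134 0.134]
```

Call:
{"op": "send_rows", "data": {
  "slide": [
    [0, -9, 0],
    [0, -19, 0],
    [0, -28, 0],
    [0, -33, 0],
    [0, -37, 0],
    [0, -38, 0],
    [0, -39, 0],
    [0, -38, 0]
  ],
  "roll": [0, 0, 0, 0, 0, 0, 0, 0],
  "claw": [0, 0, 0, 0, 0, 0, 0, 0]
}}

```text
t: 6.6
eef_pos: [0.5108, -0.1622, 0.2813]
tool_rot: [0.0, 0.995, -0.102, 0.0]
contact_force: [-0.4, -0.2, -9.1]
gripper_width: 0.195
grasp_force: 98.9
```

```bash
python3 ctl.py 2 .134 .08
```

```text
meas [[6.6, 0.1817], [6.65, 0.1974]] inn -0.0003 mu 1.08
x [0.2172 0.4249 0.0473] eq -0.0075 sd [0.002 0.019 0.021] s 0.172 eef [ 0.5106 -0.1629  0.2813]
SEND s(mm)  [-119, -237, -314, -349, -356, -347, -331, -315]  tool y = -s; dth max next/all 0.273 0.273 th [ 0.216 -0.176 -0.271 -0.177 -0.128 -0.066 -0.025  0.005 -0.009  0.011
  0.021  0.025  0.01   0.013  0.013  0.011  0.004  0.003  0.001 -0.001
 -0.003 -0.004 -0.005 -0.006 -0.007 -0.007 -0.008 -0.008] pos [ 0.171 -0.143 -0.003  0.089  0.127  0.137  0.137]
```

```bash
cp st.json st1.json; cat > fit.py <<'E'
import numpy as np
from scipy.optimize import least_squares
dt=1/480
rows=[([10,30,60,90,120,134,134,134],.15),([9,19,28,33,37,38,39,38],.15)]
mt=[.6667,.7167,.7667,1.4833,1.5333];mz=[.1125,.1027,.0878,.1817,.1974];mp=[.1357,None,.1331,.1718,.1711]
def cmd():
    c=[];b=0
    for r,h in rows:
        p=b
        for q in r: e=b+q/1000;c+=list(p+(e-p)*np.arange(1,41)/40);p=e
        c+=[p]*int(h/dt);b=p
    return np.array(c)
CM=cmd()
def sim(p,full=0):
    wn,ze,mu,d,km=p;KI=(.0618*mu-.046*km)/.0033;b=1.91*mu
    z=v=0;th=.2425;w=0;o=[];pc=0
    for c in CM[:int(1.6/dt)]:
        vc=(c-pc)/dt;pc=c
        a=wn*wn*(c-z)+2*ze*wn*(-v);v+=a*dt;z+=v*dt
        w+=(b*a+KI*th-.606*w+d)*dt;th+=w*dt
        if th>.2425: th=.2425;w=min(w,0)
        o.append((z,th,w,v))
    return np.array(o)
p0=np.array([35,.7,1,0,1.]);sg=np.array([15,.3,.05,.3,.01])
def res(p):
    o=sim(p);i=np.round(np.array(mt)/dt).astype(int)-1
    return np.r_[(o[i,1]-mz)/.002,[(o[k,0]-q)/.0006 for k,q in zip(i,mp) if q],(p-p0)/sg]
if __name__=="__main__":
  for st in ([35,.7,1,0,1],[25,.5,1,.3,1],[60,.8,1.,.5,1]):
    r=least_squares(res,st,x_scale=sg,diff_step=1e-3);print(r.x.round(3),round(r.cost,1),r.fun.round(1));
  o=sim(r.x);print(o[np.arange(240,760,40)].round(3).tolist())
E
python3 fit.py
```

```text
[41.097  0.074  1.057  0.233  1.   ] 60.6 [ 7.1  5.   4.  -1.5 -0.  -4.2  1.3 -0.8  0.9  0.4 -2.1  1.1  0.8  0. ]
[ 5.4179e+01  4.7000e-02  1.2850e+00 -1.8400e-01  1.0090e+00] 67.2 [ 7.8 -1.1  3.4 -0.9  0.3  0.5  4.3  0.8  0.8  1.3 -2.2  5.7 -0.6  0.9]
[71.128  0.214  1.039  0.101  1.002] 249.6 [14.5 11.3 11.6 -0.8 -1.2 -3.2  1.5  0.3  1.5  2.4 -1.6  0.8  0.3  0.2]
[[0.133, 0.217, -0.162, 0.211], [0.134, 0.174, -0.357, 0.051], [0.134, 0.141, -0.337, 0.01], [0.134, 0.115, -0.272, 0.001], [0.135, 0.096, -0.054, 0.077], [0.144, 0.101, 0.045, 0.101], [0.155, 0.11, 0.103, 0.104], [0.163, 0.121, 0.096, 0.073], [0.168, 0.129, 0.127, 0.058], [0.172, 0.14, 0.127, 0.027], [0.172, 0.15, 0.179, 0.019], [0.173, 0.166, 0.207, -0.003], [0.172, 0.185, 0.291, 0.001]]
```

Call:
{"op": "send_rows", "data": {
  "slide": [
    [0, 6, 0],
    [0, 20, 0],
    [0, 42, 0],
    [0, 67, 0],
    [0, 92, 0],
    [0, 115, 0],
    [0, 131, 0],
    [0, 139, 0]
  ],
  "roll": [0, 0, 0, 0, 0, 0, 0, 0],
  "claw": [0, 0, 0, 0, 0, 0, 0, 0]
}}

```text
t: 7.37
eef_pos: [0.4809, -0.3025, 0.2812]
tool_rot: [0.001, 0.995, -0.104, -0.0]
contact_force: [0.4, -1.6, -8.8]
gripper_width: 0.195
grasp_force: 98.9
```

```bash
cat > obs.py <<'E'
from h import *
for i in range(3):
    o=bot.get_obs();im=bot.read_camera("wrist")[:,:,::-1];e=o["eef_pos"];q=o["tool_rot"]
    print(round(o["t"],4),round(theta(im),4),e.round(4),"s",round(.203*(e[0]-.476)+.979*(e[1]+.3305),4),"yaw",round(2*np.arctan2(q[2],q[1]),4),q.round(4))
E
python3 obs.py
```

```text
7.3667 0.2383 [ 0.4809 -0.3025  0.2812] s 0.0284 yaw -0.209 [ 1.000e-03  9.945e-01 -1.043e-01 -3.000e-04]
7.4167 0.2407 [ 0.4808 -0.3028  0.2811] s 0.0281 yaw -0.2095 [ 1.100e-03  9.945e-01 -1.046e-01 -3.000e-04]
7.4667 0.24 [ 0.4816 -0.3006  0.2811] s 0.0304 yaw -0.2079 [ 4.000e-04  9.946e-01 -1.038e-01 -2.000e-04]
```

Call:
{"op": "send_rows", "data": {
  "slide": [
    [0, 0, 0],
    [0, 0, 0],
    [0, 0, 0],
    [0, 0, 0],
    [0, 0, 0],
    [0, 0, 0],
    [0, 0, 0],
    [0, 0, 0]
  ],
  "roll": [0, 0, 0, 0, 0, 0, 0, 0],
  "claw": [0, 0, 0, 0, 0, 0, 0, 0]
}}

```text
t: 8.18
eef_pos: [0.4826, -0.2983, 0.2813]
tool_rot: [-0.0, 0.995, -0.102, 0.0]
contact_force: [-0.1, 0.1, -8.3]
gripper_width: 0.203
grasp_force: 98.9
```

```bash
python3 obs.py
```

```text
8.1833 0.2428 [ 0.4826 -0.2983  0.2813] s 0.0329 yaw -0.2042 [-0.      0.9948 -0.1019  0.    ]
8.2333 0.2429 [ 0.4826 -0.2984  0.2813] s 0.0328 yaw -0.2043 [-0.      0.9948 -0.102  -0.    ]
8.2833 0.2426 [ 0.4826 -0.2984  0.2813] s 0.0328 yaw -0.2043 [-0.      0.9948 -0.102   0.    ]
```

```bash
python3 - <<'E'
import fit,numpy as np
from scipy.optimize import least_squares
dt=fit.dt;fit.rows.append(([-6,-20,-42,-67,-92,-115,-131,-139],.15))
fit.rows[1]=(fit.rows[1][0],.1);CM=fit.cmd()
mt=fit.mt;mz=fit.mz
pt=[.6667,.7667,1.4833,1.5333,2.25,2.3,2.35];pp=[.1357,.1331,.1718,.1711,.0284,.0281,.0304]
# yaw overshoot moves the pivot too: handled as part of s (small)
def arm(wn,ze,ff):
    z=v=0;o=[];C=np.r_[0,CM]
    for c,pc in zip(C[1:],C[:-1]):
        a=wn*wn*(c-z)+2*ze*wn*(ff*(c-pc)/dt-v);v+=a*dt;z+=v*dt;o.append((z,a))
    return np.array(o)
def sim(p):
    wn,ze,mu,d,km,ff=p;KI=(.0618*mu-.046*km)/.0033;b=1.91*mu;A=arm(wn,ze,ff);th=.2425;w=0;o=[]
    for z,a in A[:int(1.6/dt)]:
        w+=(b*a+KI*th-.606*w+d)*dt;th+=w*dt
        if th>.2425: th=.2425;w=min(w,0)
        o.append((th,w))
    return A,np.array(o)
ix=lambda t:np.round(np.array(t)/dt).astype(int)-1
p0=np.array([20,.7,1,0,1,1]);sg=np.array([15,.5,.05,.1,.01,.3])
def res(p):
    A,o=sim(p);return np.r_[(o[ix(mt),0]-mz)/.002,(A[ix(pt),0]-.0005-pp)/.0005,(p-p0)/sg]
for st in ([14,.7,1,0,1,1],[20,.5,1,.1,1,1],[10,.9,1.,0,1,1]):
    r=least_squares(res,st,x_scale=sg,diff_step=1e-3);print(r.x.round(3),round(r.cost,1),r.fun.round(1))
E
```

```text
[24.363  1.049  1.118  0.105  0.999  1.289] 14.4 [ 2.9 -1.  -0.6 -0.7  0.6 -2.   1.2 -0.2  0.6 -1.9  0.7  0.1  0.3  0.7
  2.4  1.  -0.1  1. ]
[24.364  1.049  1.118  0.105  0.999  1.289] 14.4 [ 2.9 -1.  -0.6 -0.7  0.6 -2.   1.2 -0.2  0.6 -1.9  0.7  0.1  0.3  0.7
  2.4  1.  -0.1  1. ]
[24.363  1.049  1.118  0.105  0.999  1.289] 14.4 [ 2.9 -1.  -0.6 -0.7  0.6 -2.   1.2 -0.2  0.6 -1.9  0.7  0.1  0.3  0.7
  2.4  1.  -0.1  1. ]
```

```bash
cat > ctl.py <<'E'
# usage: ctl.py nimg goal vmax; st.json: s0, hist of calls {t,rows(mm),end,meas[(t,th,y)]}
import sys,json
from h import *
cI,dt,WN,ZE,FF=.606,1/240,24.4,1.05,1.29;Y0=.0328
def arm(z,v,c,pc):
    a=WN*WN*(c-z)+2*ZE*WN*(FF*(c-pc)/dt-v);v=v+a*dt;return z+v*dt,v
def kf(hist,mu):  # replay; phi = th - b y is free of the arm's accelerations
    KI=(.0618*mu-.046)/.0033;b=1.91*mu;A=np.eye(3)+dt*np.array([[0,1,0],[KI,-cI,1],[0,0,0]])
    x=np.array([.2425,0,.04]);P=np.diag([1e-6,1e-6,.08**2]);ll=-.5*((mu-1.04)/.05)**2;z=v=c0=0
    for h in hist:
        r=np.r_[0,h["rows"]]/1000;k=0;pc=c0;h0=h["t"]
        for tm,th,ym in h["meas"]+[(h["end"],np.nan,0)]:
            while k<round((tm-h0)/dt):
                k+=1;c=c0+np.interp(k/20,np.arange(9),r);z,v=arm(z,v,c,pc);pc=c
                x=A@x+dt*np.array([0,KI*b*z-cI*b*v,0])
                if x[0]+b*z>.2425: x[0]=.2425-b*z;x[1]=min(x[1],-b*v)
                P=A@P@A.T+np.diag([0,.0004,.0003])*dt
            if np.isnan(th): continue
            V=P[0,0]+.0025**2;e=th-b*ym-x[0];ll-=.5*(e*e/V+np.log(V));G=P[:,0]/V;x=x+G*e;P=P-np.outer(G,P[0]);ze=ym-z
        c0+=r[-1]
    return x,P,ll,KI,b,e,z+ze*.5,v,c0
def main(nimg,goal,vmax,H=7,HOLD=24):
    S=json.load(open("st.json"));h=S["hist"][-1];h["meas"]=[]
    for i in range(nimg):
        ob=bot.get_obs();im=bot.read_camera("wrist")[:,:,::-1];e=ob["eef_pos"];q=ob["tool_rot"]
        y=.203*(e[0]-.476)+.979*(e[1]+.3305)-Y0+.11*(2*np.arctan2(q[2],q[1])+.2043)+S.get("xo",0)
        h["meas"].append((ob["t"],float(theta(im)),float(y)))
    cv2.imwrite("pics/last.png",im);h["end"]=ob["t"]+.05
    mus=np.linspace(.94,1.12,10);w=np.array([kf(S["hist"],m)[2] for m in mus]);w=np.exp(w-w.max());w/=w.sum();mu=float(w@mus)
    x,P,_,KI,b,e,z0,v0,s0=kf(S["hist"],mu);eq=-x[2]/KI;lu=-cI/2+np.sqrt(cI**2/4+KI)
    print("meas",np.round(h["meas"],4).tolist(),"inn",round(e,4),"mu",round(mu,3))
    print("th",round(x[0]+b*z0,4),"w",round(x[1]+b*v0,4),"d",round(x[2],3),"eq",round(eq,4),"sd",np.sqrt(np.diag(P)).round(3),"s",round(s0,4),"y,v",round(z0,4),round(v0,3),"eef",ob["eef_pos"].round(4))
    N=H*8;L=H*(160+HOLD);X=np.zeros((2,N+1));X[:,0]=x[:2];D0=np.zeros(N+1);D0[0]=x[2]
    Z=np.zeros(N+1);Vv=np.zeros(N+1);c=np.zeros(N+1);Z[0],Vv[0],c[0]=z0,v0,s0;TH=[];PO=[]
    for k in range(L):
        pc=c;j=k%(160+HOLD)
        if j<160: c=c.copy();c[1+k//(160+HOLD)*8+j//20]+=.001/20
        Z,Vv=arm(Z,Vv,c,pc);X=np.array([X[0]+dt*X[1],X[1]+dt*(KI*(X[0]+b*Z)-cI*(X[1]+b*Vv)+D0)]);TH.append(X[0]+b*Z);PO.append(Z)
    TH=np.array(TH);PO=np.array(PO);pf=(lu+cI)*TH[-1]+X[1]+b*Vv;pf[0]-=(lu+cI)*eq
    T=np.arange(L)*dt;ref=s0+np.clip(goal-s0,-vmax*T,vmax*T);k=np.arange(9,L,10);D=np.eye(N)-np.eye(N,k=-1)
    M=[TH[k,1:]/.03,PO[k,1:]/.04,D/6,np.eye(N)[7::8]/8,pf[None,1:]/.003]
    R=[(eq-TH[k,0])/.03,(ref[k]-PO[k,0])/.04,np.zeros(N),np.zeros(H),-pf[:1]/.003]
    d=np.linalg.lstsq(np.vstack(M),np.concatenate(R),rcond=None)[0]
    rows=np.round(np.cumsum(d[:8]));f=np.r_[1,d]
    print("SEND tool y",(-rows).astype(int).tolist(),"th",(TH@f)[::46].round(3)[:14],"pos",(PO@f)[::184].round(3))
    S["hist"].append(dict(t=h["end"],rows=rows.tolist()));json.dump(S,open("st.json","w"))
if __name__=="__main__": main(int(sys.argv[1]),float(sys.argv[2]),float(sys.argv[3]))
E
cat > mock.py <<'E'
import ctl,json,sys,io,contextlib
import numpy as np
mu,wn,ze,ff,d=map(float,sys.argv[1:]);rng=np.random.default_rng(0)
KI=(.0618*mu-.046)/.0033;b=1.91*mu;dt=1/240
class Bot:
    t=0;th=.2425;w=0;cmd=0;pc=0;z=0.;vv=0
    def step(s,c):
        a=wn*wn*(c-s.z)+2*ze*wn*(ff*(c-s.pc)/dt-s.vv);s.pc=c;s.vv+=a*dt;s.z+=s.vv*dt
        s.w+=b*a*dt;s.w+=(KI*s.th+d-.606*s.w)*dt;s.th+=s.w*dt;s.t+=dt
        if abs(s.th)>.2425: s.th=np.sign(s.th)*.2425;s.w=0
    def get_obs(s): return dict(t=s.t,eef_pos=np.array([.476,-.3305+(s.z+.0328)/.979+rng.normal(0,.0003),0]),tool_rot=[0,np.cos(-.10215),np.sin(-.10215),0])
    def read_camera(s,n):
        im=np.full((2,2,3),s.th+rng.normal(0,.001))
        for _ in range(12): s.step(s.cmd)
        return im
    def move(s,rows):
        c0=s.cmd;p=c0;m=0
        for r in rows:
            e=c0+r/1000
            for i in range(20): s.step(p+(e-p)*(i+1)/20);m=max(m,abs(s.th))
            p=e
        s.cmd=p;return m
B=Bot();ctl.bot=B;ctl.theta=lambda im:im[0,0,0];ctl.cv2.imwrite=lambda *a:0
S=json.load(open("st0.json"));S["hist"][0]["t"]=0;json.dump(S,open("st.json","w"))
B.move(S["hist"][0]["rows"]);o=[]
for i in range(16):
    f=io.StringIO()
    with contextlib.redirect_stdout(f): ctl.main(3 if i==0 else 2,.134 if i<3 else .553,.09)
    m=B.move(json.load(open("st.json"))["hist"][-1]["rows"]);o.append((float(m.round(3)),float(B.cmd.__round__(3))))
print(mu,o)
E
python3 - <<'E'
import json
from h import bot
json.dump(dict(hist=[dict(t=bot.get_obs()["t"],rows=[10,30,60,90,120,134,134,134])]),open("st0.json","w"))
E
python3 mock.py 1 24.4 1.05 1.29 .0;python3 mock.py 1.07 20 .8 1.2 .1;python3 mock.py 1.1 30 .8 1.1 .1;python3 mock.py .95 20 1.1 1.4 -.1; cp st0.json st.json
```

```text
1.0 [(0.064, 0.162), (0.104, 0.256), (0.039, 0.214), (0.11, 0.181), (0.07, 0.297), (0.014, 0.366), (0.011, 0.428), (0.018, 0.491), (0.025, 0.541), (0.016, 0.549), (0.021, 0.568), (0.018, 0.546), (0.008, 0.554), (0.008, 0.546), (0.011, 0.559), (0.01, 0.548)]
1.07 [(0.081, 0.129), (0.032, 0.106), (0.055, 0.087), (0.051, 0.127), (0.047, 0.205), (0.043, 0.294), (0.026, 0.353), (0.03, 0.42), (0.03, 0.491), (0.016, 0.534), (0.015, 0.567), (0.029, 0.54), (0.025, 0.539), (0.029, 0.535), (0.027, 0.556), (0.019, 0.548)]
1.1 [(0.091, 0.108), (0.019, 0.123), (0.025, 0.141), (0.053, 0.177), (0.059, 0.272), (0.043, 0.367), (0.02, 0.426), (0.022, 0.487), (0.015, 0.537), (0.015, 0.54), (0.012, 0.551), (0.041, 0.52), (0.026, 0.536), (0.022, 0.54), (0.023, 0.562), (0.022, 0.544)]
0.95 [(0.082, 0.211), (0.242, 0.406), (0.242, 0.876), (0.242, 1.193), (0.198, 1.254), (0.242, 0.605), (0.242, -0.164), (0.242, -1.206), (0.242, -2.511), (0.242, -4.251), (0.242, -6.625), (0.242, -9.632), (0.242, -13.759), (0.242, -18.984), (0.242, -25.899), (0.242, -35.148)]
```

Call:
{"op": "send_rows", "data": {
  "slide": [
    [0, -10, 0],
    [0, -30, 0],
    [0, -60, 0],
    [0, -90, 0],
    [0, -120, 0],
    [0, -134, 0],
    [0, -134, 0],
    [0, -134, 0]
  ],
  "roll": [0, 0, 0, 0, 0, 0, 0, 0],
  "claw": [0, 0, 0, 0, 0, 0, 0, 0]
}}

```text
t: 9.0
eef_pos: [0.5101, -0.1652, 0.2815]
tool_rot: [-0.0, 0.995, -0.1, 0.0]
contact_force: [-0.6, -1.2, -8.2]
gripper_width: 0.196
grasp_force: 99.3
```

```bash
python3 ctl.py 3 .134 .08
```

```text
meas [[9.0, 0.1396, 0.1363], [9.05, 0.11, 0.1344], [9.1, 0.0949, 0.1333]] inn -0.0031 mu 1.001
th 0.0846 w -0.2385 d 0.074 eq -0.0153 sd [0.002 0.013 0.03 ] s 0.134 y,v 0.1336 -0.002 eef [ 0.5095 -0.1678  0.2813]
SEND tool y [6, 11, 12, 11, 9, 6, 3, 1] th [ 0.083  0.024  0.01   0.007 -0.002 -0.002 -0.005 -0.008 -0.01  -0.012
 -0.013 -0.014 -0.014 -0.015] pos [0.134 0.134 0.14  0.139 0.136 0.135 0.134]
```

Call:
{"op": "send_rows", "data": {
  "slide": [
    [0, 6, 0],
    [0, 11, 0],
    [0, 12, 0],
    [0, 11, 0],
    [0, 9, 0],
    [0, 6, 0],
    [0, 3, 0],
    [0, 1, 0]
  ],
  "roll": [0, 0, 0, 0, 0, 0, 0, 0],
  "claw": [0, 0, 0, 0, 0, 0, 0, 0]
}}

```text
t: 9.82
eef_pos: [0.5098, -0.1671, 0.2813]
tool_rot: [-0.0, 0.995, -0.101, 0.0]
contact_force: [-0.1, -0.4, -8.2]
gripper_width: 0.195
grasp_force: 99.2
```

```bash
python3 ctl.py 2 .134 .08
```

```text
meas [[9.8167, nan, 0.1342], [9.8667, nan, 0.1346]] inn -0.0031 mu 1.001
th -0.0016 w -0.0622 d 0.074 eq -0.0153 sd [0.025 0.06  0.034] s 0.133 y,v 0.1329 -0.006 eef [ 0.5099 -0.1667  0.2813]
SEND tool y [-1, -2, -4, -5, -5, -6, -6, -6] th [-0.002 -0.004 -0.006 -0.008 -0.01  -0.012 -0.013 -0.014 -0.014 -0.015
 -0.015 -0.016 -0.015 -0.016] pos [0.133 0.139 0.138 0.136 0.135 0.134 0.134]
  return _methods._mean(a, axis=axis, dtype=dtype,
  ret = ret.dtype.type(ret / rcount)
```

Red rim left the view; look at the last picture.

View pics/last.png

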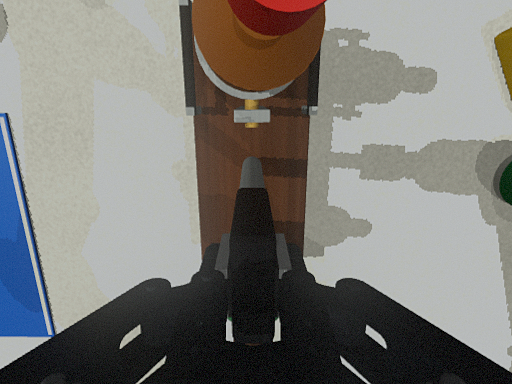

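```bash
cp pics/last.png pics/up1.png; cp pics/wrist3.png pics/l3.png; python3 - <<'E'
import cv2,numpy as np
a=cv2.imread("pics/last.png")
for v in (0,2,5,10,15,25,40,60): print(v,[a[v,u].tolist()[::-1] for u in range(190,330,10)])
E
```

```text
0 [[105, 108, 99], [128, 83, 51], [124, 75, 36], [125, 75, 30], [106, 34, 21], [103, 31, 25], [90, 17, 5], [181, 45, 37], [180, 38, 35], [181, 43, 38], [181, 44, 39], [180, 39, 35], [183, 51, 42], [183, 46, 41]]
2 [[54, 53, 49], [130, 87, 51], [123, 74, 37], [126, 76, 38], [108, 36, 33], [100, 25, 20], [92, 27, 24], [186, 44, 32], [179, 37, 27], [181, 43, 39], [182, 47, 38], [183, 50, 41], [180, 42, 37], [182, 46, 39]]
5 [[49, 54, 44], [125, 82, 44], [126, 77, 41], [121, 72, 37], [107, 38, 29], [102, 37, 34], [98, 27, 25], [83, 12, 10], [180, 45, 37], [181, 43, 38], [182, 46, 38], [182, 46, 43], [184, 51, 45], [76, 27, 29]]
10 [[54, 54, 51], [127, 80, 50], [122, 75, 37], [122, 73, 35], [120, 72, 23], [96, 27, 25], [94, 23, 21], [92, 21, 18], [84, 25, 26], [170, 41, 31], [186, 47, 34], [173, 43, 34], [77, 25, 27], [94, 58, 33]]
15 [[45, 45, 43], [128, 84, 49], [125, 81, 37], [119, 70, 24], [122, 72, 22], [97, 24, 21], [92, 22, 16], [88, 23, 15], [74, 7, 13], [85, 30, 23], [78, 34, 33], [83, 31, 30], [84, 32, 37], [93, 58, 34]]
25 [[46, 45, 40], [122, 76, 41], [121, 73, 34], [117, 73, 31], [119, 69, 27], [123, 72, 26], [93, 33, 23], [84, 26, 15], [76, 12, 11], [79, 22, 23], [73, 10, 0], [80, 28, 30], [91, 57, 33], [91, 51, 34]]
40 [[50, 49, 45], [121, 79, 47], [118, 75, 40], [118, 71, 34], [114, 68, 26], [108, 60, 20], [97, 54, 24], [86, 52, 16], [82, 45, 23], [95, 54, 13], [94, 53, 21], [90, 54, 20], [86, 49, 22], [91, 52, 27]]
60 [[67, 61, 57], [148, 152, 150], [118, 76, 42], [112, 68, 32], [116, 72, 37], [108, 66, 27], [102, 56, 18], [106, 64, 30], [96, 51, 12], [95, 57, 28], [93, 57, 18], [91, 56, 30], [91, 58, 31], [141, 139, 127]]
```

```bash
sed -i 's/^    a=im.astype(int);m=.*$/    a=im.astype(int);m=((a[:,:,2]>140)\&(a[:,:,1]<.4*a[:,:,2])\&(a[:,:,0]<.4*a[:,:,2])).astype(np.uint8);m[60:]=0/; s/m.sum(1)>12/m.sum(1)>8/' h.py
sed -i 's/S\["hist"\]\[-1\];h\["meas"\]=\[\]/S["hist"][-1];h["meas"]=[] if nimg else h["meas"]/; s/    cv2.imwrite("pics\/last.png",im);h\["end"\]=ob\["t"\]+.05/    if nimg: cv2.imwrite(f"pics\/w{ob['"'t'"']:.2f}.png",im);h["end"]=ob["t"]+.05/; s/,"eef",ob\["eef_pos"\].round(4)//' ctl.py
python3 - <<'E'
from h import *;import json
print(theta(cv2.imread("pics/wrist3.png"),1));t=theta(cv2.imread("pics/up1.png"),1);print(t)
S=json.load(open("st.json"));S["hist"].pop();h=S["hist"][-1];h["meas"]=[[9.8667,t,h["meas"][1][2]]];print(h);json.dump(S,open("st.json","w"))
E
cp st.json st2.json; python3 ctl.py 0 .134 .08
```

```text
[351   0  68  16 724] [384.5 384.5 385.  385.  385.  384.5 385.  384.5 384.  384.5 384.5 384.5
 384.5 384.5 385. ]
0.2443979976757803
[255   0  70  12 568] [289.5 289.5 290.  289.5 289.5 289.5 290.  289.  289.5 289.5 289.5 289. ]
0.064711069070788
{'t': 9.15, 'rows': [-6.0, -11.0, -12.0, -11.0, -9.0, -6.0, -3.0, -1.0], 'meas': [[9.8667, np.float64(0.064711069070788), 0.13462222783281785]], 'end': 9.9167}
meas [[9.8667, 0.0647, 0.1346]] inn 0.0213 mu 1.054
th 0.0677 w 0.0948 d 0.095 eq -0.0163 sd [0.003 0.013 0.024] s 0.133 y,v 0.1338 -0.006
SEND tool y [38, 74, 96, 107, 109, 108, 103, 98] th [ 0.067 -0.089 -0.098 -0.065 -0.055 -0.032 -0.02  -0.01  -0.019 -0.009
 -0.006 -0.005 -0.012 -0.008] pos [0.133 0.036 0.085 0.117 0.131 0.135 0.135]
```

```bash
cp st2.json st.json; sed -i 's/h\["meas"\]=\[\] if nimg else h\["meas"\]/h["meas"]=[] if nimg>0 else h["meas"];nimg=abs(nimg)/' ctl.py; python3 ctl.py -1 .134 .08
```

```text
meas [[9.8667, 0.0647, 0.1346], [9.9167, 0.0693, 0.1342]] inn 0.0008 mu 1.054
th 0.0736 w 0.1244 d 0.095 eq -0.0164 sd [0.002 0.013 0.024] s 0.133 y,v 0.1336 -0.003
SEND tool y [42, 82, 108, 120, 123, 121, 116, 110] th [ 0.073 -0.099 -0.109 -0.072 -0.06  -0.035 -0.021 -0.01  -0.02  -0.008
 -0.005 -0.003 -0.011 -0.008] pos [0.133 0.024 0.079 0.115 0.131 0.135 0.135]
```

```bash
sed -i 's#D/6,#D/2,#; s#/8,pf#/6,pf#; s#TH\[k,1:\]/.03#TH[k,1:]/.04#; s#TH\[k,0\])/.03#TH[k,0])/.04#; s#PO\[k,1:\]/.04#PO[k,1:]/.06#; s#PO\[k,0\])/.04#PO[k,0])/.06#' ctl.py
python3 - <<'E'
import json;S=json.load(open("st.json"));S["hist"].pop();json.dump(S,open("st.json","w"))
E
python3 ctl.py 0 .134 .08
```

```text
meas [[9.8667, 0.0647, 0.1346], [9.9167, 0.0693, 0.1342]] inn 0.0008 mu 1.054
th 0.0736 w 0.1244 d 0.095 eq -0.0164 sd [0.002 0.013 0.024] s 0.133 y,v 0.1336 -0.003
SEND tool y [18, 45, 73, 98, 118, 134, 143, 148] th [ 0.074 -0.014 -0.085 -0.102 -0.083 -0.07  -0.048 -0.027 -0.034 -0.016
 -0.006 -0.    -0.012 -0.006] pos [ 0.133 -0.016  0.031  0.09   0.121  0.133  0.137]
```

Call:
{"op": "send_rows", "data": {
  "slide": [
    [0, 18, 0],
    [0, 45, 0],
    [0, 73, 0],
    [0, 98, 0],
    [0, 118, 0],
    [0, 134, 0],
    [0, 143, 0],
    [0, 148, 0]
  ],
  "roll": [0, 0, 0, 0, 0, 0, 0, 0],
  "claw": [0, 0, 0, 0, 0, 0, 0, 0]
}}

```text
t: 10.63
eef_pos: [0.4789, -0.3147, 0.2812]
tool_rot: [0.0, 0.995, -0.103, -0.0]
contact_force: [-0.5, 0.5, -8.3]
gripper_width: 0.196
grasp_force: 99.3
```

```bash
python3 ctl.py 2 .08 .08
```

```text
meas [[10.6333, -0.0604, -0.0169], [10.6833, -0.0504, -0.0169]] inn 0.0008 mu 1.034
th -0.04 w 0.2083 d 0.134 eq -0.0247 sd [0.002 0.012 0.023] s -0.015 y,v -0.016 0.019
SEND tool y [9, 23, 36, 47, 56, 60, 62, 60] th [-0.039 -0.067 -0.091 -0.088 -0.08  -0.061 -0.04  -0.023 -0.034 -0.018
 -0.011 -0.007 -0.018 -0.013] pos [-0.016 -0.075 -0.011  0.044  0.071  0.08   0.083]
```

Call:
{"op": "send_rows", "data": {
  "slide": [
    [0, 9, -1],
    [0, 23, -4],
    [0, 36, -8],
    [0, 47, -12],
    [0, 56, -16],
    [0, 60, -19],
    [0, 62, -20],
    [0, 60, -20]
  ],
  "roll": [0, 0, 0, 0, 0, 0, 0, 0],
  "claw": [0, 0, 0, 0, 0, 0, 0, 0]
}}

```text
t: 11.4
eef_pos: [0.4672, -0.3727, 0.3017]
tool_rot: [0.0, 0.995, -0.103, 0.0]
contact_force: [0.4, 0.1, -8.4]
gripper_width: 0.197
grasp_force: 99.3
```

```bash
python3 ctl.py 2 .08 .08
```

```text
meas [[11.4, -0.0785, -0.076], [11.45, -0.0761, -0.0741]] inn -0.0018 mu 1.033
th -0.0764 w -0.0174 d 0.135 eq -0.025 sd [0.002 0.012 0.023] s -0.075 y,v -0.0745 -0.002
SEND tool y [-4, -10, -17, -25, -33, -41, -49, -56] th [-0.076 -0.058 -0.038 -0.025 -0.035 -0.024 -0.017 -0.012 -0.023 -0.015
 -0.012 -0.011 -0.018 -0.016] pos [-0.074 -0.018  0.034  0.068  0.08   0.082  0.082]
```

Call:
{"op": "send_rows", "data": {
  "slide": [
    [0, -4, 0],
    [0, -10, 0],
    [0, -17, 0],
    [0, -25, 0],
    [0, -33, 0],
    [0, -41, 0],
    [0, -49, 0],
    [0, -56, 0]
  ],
  "roll": [0, 0, 0, 0, 0, 0, 0, 0],
  "claw": [0, 0, 0, 0, 0, 0, 0, 0]
}}

```text
t: 12.17
eef_pos: [0.4791, -0.3157, 0.3014]
tool_rot: [-0.0, 0.995, -0.102, 0.0]
contact_force: [-0.3, -0.2, -8.4]
gripper_width: 0.195
grasp_force: 99.3
```

```bash
python3 ctl.py 2 .08 .08
```

```text
meas [[12.1667, -0.0332, -0.0176], [12.2167, -0.0391, -0.0155]] inn -0.0026 mu 1.035
th -0.0488 w -0.1903 d 0.126 eq -0.0231 sd [0.002 0.012 0.023] s -0.019 y,v -0.0172 -0.02
SEND tool y [-8, -20, -34, -48, -60, -72, -81, -89] th [-0.049 -0.029 -0.001  0.013 -0.004  0.003  0.001 -0.004 -0.01  -0.013
 -0.017 -0.019 -0.02  -0.022] pos [-0.017  0.071  0.097  0.093  0.087  0.082  0.08 ]
```

Call:
{"op": "send_rows", "data": {
  "slide": [
    [0, -8, 0],
    [0, -20, 0],
    [0, -34, 0],
    [0, -48, 0],
    [0, -60, 0],
    [0, -72, 0],
    [0, -81, 0],
    [0, -89, 0]
  ],
  "roll": [0, 0, 0, 0, 0, 0, 0, 0],
  "claw": [0, 0, 0, 0, 0, 0, 0, 0]
}}

```text
t: 12.93
eef_pos: [0.4971, -0.2286, 0.3014]
tool_rot: [-0.0, 0.995, -0.102, 0.0]
contact_force: [-0.1, -0.2, -8.4]
gripper_width: 0.198
grasp_force: 99.4
```

```bash
python3 ctl.py 2 .08 .08
```

```text
meas [[12.9333, -0.0046, 0.0713], [12.9833, -0.0121, 0.0734]] inn -0.0031 mu 1.035
th -0.0227 w -0.2164 d 0.112 eq -0.0205 sd [0.002 0.012 0.022] s 0.07 y,v 0.0717 -0.024
SEND tool y [-8, -21, -34, -47, -58, -66, -72, -75] th [-0.023 -0.003  0.023  0.028  0.016  0.01  -0.001 -0.011 -0.009 -0.018
 -0.023 -0.027 -0.021 -0.025] pos [0.072 0.146 0.13  0.104 0.088 0.081 0.079]
```

Call:
{"op": "send_rows", "data": {
  "slide": [
    [0, -8, 0],
    [0, -21, 0],
    [0, -34, 0],
    [0, -47, 0],
    [0, -58, 0],
    [0, -66, 0],
    [0, -72, 0],
    [0, -75, 0]
  ],
  "roll": [0, 0, 0, 0, 0, 0, 0, 0],
  "claw": [0, 0, 0, 0, 0, 0, 0, 0]
}}

```text
t: 13.7
eef_pos: [0.5122, -0.1557, 0.3013]
tool_rot: [-0.0, 0.995, -0.102, 0.0]
contact_force: [0.4, 0.5, -8.7]
gripper_width: 0.194
grasp_force: 99.4
```

```bash
python3 ctl.py 2 .553 .1
```

```text
meas [[13.7, 0.0078, 0.1457], [13.75, 0.0018, 0.146]] inn -0.001 mu 1.032
th -0.0041 w -0.1252 d 0.098 eq -0.0182 sd [0.002 0.012 0.022] s 0.145 y,v 0.1455 -0.011
SEND tool y [3, 5, 7, 6, 4, -1, -8, -16] th [-0.005 -0.036 -0.05  -0.046 -0.059 -0.042 -0.027 -0.015 -0.039 -0.021
 -0.011 -0.003 -0.028 -0.014] pos [0.145 0.162 0.257 0.355 0.441 0.509 0.548]
```

Call:
{"op": "send_rows", "data": {
  "slide": [
    [0, 3, 0],
    [0, 5, 0],
    [-1, 7, 0],
    [-2, 6, 0],
    [-3, 4, 0],
    [-5, -1, 0],
    [-7, -8, 0],
    [-9, -16, 0]
  ],
  "roll": [0, 0, 0, 0, 0, 0, 0, 0],
  "claw": [0, 0, 0, 0, 0, 0, 0, 0]
}}

```text
t: 14.47
eef_pos: [0.5063, -0.138, 0.3013]
tool_rot: [-0.0, 0.995, -0.102, -0.0]
contact_force: [-0.1, 0.2, -8.5]
gripper_width: 0.194
grasp_force: 99.3
```

```bash
python3 ctl.py 2 .553 .1
```

```text
meas [[14.4667, -0.0515, 0.1618], [14.5167, -0.057, 0.1649]] inn -0.003 mu 1.032
th -0.0687 w -0.2286 d 0.089 eq -0.0165 sd [0.002 0.012 0.022] s 0.161 y,v 0.163 -0.021
SEND tool y [-11, -28, -47, -66, -84, -100, -114, -126] th [-0.069 -0.038  0.001  0.018 -0.008  0.    -0.001 -0.004 -0.023 -0.018
 -0.016 -0.012 -0.028 -0.019] pos [0.163 0.289 0.351 0.405 0.466 0.52  0.55 ]
```

Call:
{"op": "send_rows", "data": {
  "slide": [
    [-3, -11, 0],
    [-8, -28, 0],
    [-13, -47, 0],
    [-18, -66, 0],
    [-23, -84, 0],
    [-28, -100, 0],
    [-32, -114, 0],
    [-35, -126, 0]
  ],
  "roll": [0, 0, 0, 0, 0, 0, 0, 0],
  "claw": [0, 0, 0, 0, 0, 0, 0, 0]
}}

```text
t: 15.23
eef_pos: [0.4973, -0.0063, 0.3015]
tool_rot: [-0.0, 0.995, -0.101, 0.0]
contact_force: [-0.2, -1.1, -8.6]
gripper_width: 0.194
grasp_force: 99.4
```

```bash
python3 ctl.py 2 .553 .1
```

```text
meas [[15.2333, 0.0125, 0.2891], [15.2833, 0.0039, 0.2924]] inn -0.0034 mu 1.032
th -0.0111 w -0.2892 d 0.085 eq -0.0158 sd [0.002 0.012 0.022] s 0.287 y,v 0.2898 -0.036
SEND tool y [-5, -13, -23, -34, -46, -57, -69, -79] th [-0.012 -0.022 -0.011 -0.001 -0.023 -0.011 -0.004  0.    -0.019 -0.008
 -0.002  0.003 -0.011 -0.003] pos [0.29  0.368 0.444 0.505 0.542 0.555 0.557]
```

Call:
{"op": "send_rows", "data": {
  "slide": [
    [-2, -5, 0],
    [-5, -13, 0],
    [-8, -23, 0],
    [-12, -34, 0],
    [-16, -46, 0],
    [-20, -57, 0],
    [-23, -69, 0],
    [-26, -79, 0]
  ],
  "roll": [0, 0, 0, 0, 0, 0, 0, 0],
  "claw": [0, 0, 0, 0, 0, 0, 0, 0]
}}

```text
t: 16.0
eef_pos: [0.488, 0.0762, 0.3014]
tool_rot: [-0.0, 0.995, -0.101, 0.0]
contact_force: [0.8, 0.4, -8.4]
gripper_width: 0.2
grasp_force: 99.2
```

```bash
python3 ctl.py 2 .553 .1
```

```text
meas [[16.0, -0.0007, 0.3679], [16.05, -0.0078, 0.3707]] inn -0.0024 mu 1.032
th -0.021 w -0.2497 d 0.085 eq -0.0158 sd [0.002 0.012 0.022] s 0.366 y,v 0.3684 -0.029
SEND tool y [-5, -14, -25, -37, -48, -60, -71, -81] th [-0.022 -0.024 -0.008  0.003 -0.016 -0.003  0.003  0.006 -0.008 -0.001
  0.001  0.001 -0.007 -0.006] pos [0.368 0.448 0.512 0.546 0.556 0.557 0.555]
```

Call:
{"op": "send_rows", "data": {
  "slide": [
    [-2, -5, 0],
    [-5, -14, 0],
    [-9, -25, 0],
    [-13, -37, 0],
    [-17, -48, 0],
    [-22, -60, 0],
    [-26, -71, 0],
    [-29, -81, 0]
  ],
  "roll": [0, 0, 0, 0, 0, 0, 0, 0],
  "claw": [0, 0, 0, 0, 0, 0, 0, 0]
}}

```text
t: 16.77
eef_pos: [0.476, 0.1605, 0.3013]
tool_rot: [-0.0, 0.995, -0.102, -0.0]
contact_force: [0.7, 0.3, -8.4]
gripper_width: 0.197
grasp_force: 99.3
```

```bash
python3 ctl.py 2 .553 .1; python3 -c "
from h import *
e=bot.get_obs()['eef_pos'];d=np.array([.471,.269])-e[:2];print(e,'to go x',d@[.979,-.203],'y',d@[.203,.979])"
```

```text
meas [[16.7667, 0.0043, 0.4478], [16.8167, -0.0025, 0.4507]] inn -0.0034 mu 1.032
th -0.0132 w -0.2261 d 0.085 eq -0.0159 sd [0.002 0.012 0.022] s 0.447 y,v 0.4489 -0.029
SEND tool y [-5, -12, -21, -31, -41, -50, -59, -67] th [-0.014 -0.016 -0.002  0.008 -0.006  0.003  0.005  0.003 -0.005 -0.005
 -0.007 -0.009 -0.011 -0.012] pos [0.449 0.515 0.551 0.559 0.558 0.555 0.554]
[0.47584887 0.16191984 0.30147804] to go x -0.026484311615447734 y 0.10384715466067505
```

Call:
{"op": "send_rows", "data": {
  "slide": [
    [-2, -5, 0],
    [-5, -12, 0],
    [-8, -21, 0],
    [-12, -31, 0],
    [-16, -41, 0],
    [-20, -50, 0],
    [-24, -59, 0],
    [-26, -67, 0]
  ],
  "roll": [0, 0, 0, 0, 0, 0, 0, 0],
  "claw": [0, 0, 0, 0, 0, 0, 0, 0]
}}

```text
t: 17.53
eef_pos: [0.4637, 0.2319, 0.3013]
tool_rot: [-0.0, 0.995, -0.101, -0.0]
contact_force: [-1.0, 1.0, -8.1]
gripper_width: 0.201
grasp_force: 99.3
```

```bash
python3 ctl.py 2 .553 .1
```

```text
meas [[17.5333, 0.0057, 0.5154], [17.5833, -0.0001, 0.5175]] inn -0.0027 mu 1.031
th -0.0093 w -0.1811 d 0.081 eq -0.0151 sd [0.002 0.012 0.022] s 0.514 y,v 0.5158 -0.023
SEND tool y [-5, -12, -20, -29, -36, -43, -48, -52] th [-0.01  -0.005  0.008  0.013  0.003  0.004 -0.    -0.005 -0.007 -0.011
 -0.013 -0.015 -0.014 -0.016] pos [0.516 0.567 0.572 0.564 0.558 0.554 0.553]
```

Call:
{"op": "send_rows", "data": {
  "slide": [
    [0, -5, 0],
    [0, -12, 0],
    [0, -20, 0],
    [0, -29, 0],
    [0, -36, 0],
    [0, -43, 0],
    [0, -48, 0],
    [0, -52, 0]
  ],
  "roll": [0, 0, 0, 0, 0, 0, 0, 0],
  "claw": [0, 0, 0, 0, 0, 0, 0, 0]
}}

```text
t: 18.3
eef_pos: [0.4751, 0.2821, 0.3012]
tool_rot: [-0.0, 0.995, -0.102, -0.0]
contact_force: [-0.2, 0.0, -9.0]
gripper_width: 0.195
grasp_force: 99.4
```

```bash
python3 ctl.py 2 .553 .1
```

```text
meas [[18.3, 0.0195, 0.5668], [18.35, 0.0172, 0.5675]] inn -0.0007 mu 1.032
th 0.0137 w -0.0663 d 0.088 eq -0.0163 sd [0.002 0.012 0.022] s 0.566 y,v 0.5668 -0.012
SEND tool y [2, 4, 6, 8, 10, 12, 13, 14] th [ 0.013 -0.003 -0.013 -0.018 -0.017 -0.018 -0.018 -0.017 -0.017 -0.017
 -0.016 -0.016 -0.016 -0.016] pos [0.567 0.552 0.551 0.552 0.553 0.553 0.553]
```

Call:
{"op": "send_rows", "data": {
  "slide": [
    [0, 2, 0],
    [0, 4, 0],
    [0, 6, 0],
    [0, 8, 0],
    [0, 10, 0],
    [0, 12, 0],
    [0, 13, 0],
    [0, 14, 0]
  ],
  "roll": [0, 0, 0, 0, 0, 0, 0, 0],
  "claw": [0, 0, 0, 0, 0, 0, 0, 0]
}}

```text
t: 19.07
eef_pos: [0.4721, 0.2673, 0.3014]
tool_rot: [-0.0, 0.995, -0.102, 0.0]
contact_force: [-0.6, 0.7, -8.4]
gripper_width: 0.2
grasp_force: 99.4
```

```bash
python3 ctl.py 2 .553 .1
```

```text
meas [[19.0667, -0.0078, 0.5516], [19.1167, -0.0055, 0.5515]] inn 0.001 mu 1.032
th -0.0035 w 0.0465 d 0.098 eq -0.0182 sd [0.002 0.012 0.022] s 0.552 y,v 0.5517 0.003
SEND tool y [4, 10, 16, 22, 27, 30, 32, 34] th [-0.003 -0.02  -0.035 -0.039 -0.034 -0.031 -0.026 -0.021 -0.023 -0.018
 -0.016 -0.015 -0.017 -0.016] pos [0.552 0.518 0.528 0.542 0.55  0.553 0.554]
```

Call:
{"op": "send_rows", "data": {
  "slide": [
    [0, 4, 0],
    [0, 10, 0],
    [0, 16, 0],
    [0, 22, 0],
    [0, 27, 0],
    [0, 30, 0],
    [0, 32, 0],
    [0, 34, 0]
  ],
  "roll": [0, 0, 0, 0, 0, 0, 0, 0],
  "claw": [0, 0, 0, 0, 0, 0, 0, 0]
}}

```text
t: 19.83
eef_pos: [0.4652, 0.2341, 0.3014]
tool_rot: [-0.0, 0.995, -0.102, 0.0]
contact_force: [0.4, 0.3, -8.7]
gripper_width: 0.193
grasp_force: 99.3
```

```bash
python3 ctl.py 2 .553 .1
```

```text
meas [[19.8333, -0.0303, 0.5177], [19.8833, -0.0284, 0.5173]] inn 0.0006 mu 1.031
th -0.026 w 0.0497 d 0.104 eq -0.0193 sd [0.002 0.012 0.022] s 0.518 y,v 0.5177 0.006
SEND tool y [2, 5, 8, 10, 11, 12, 11, 10] th [-0.026 -0.032 -0.037 -0.035 -0.033 -0.028 -0.022 -0.018 -0.021 -0.017
 -0.015 -0.014 -0.017 -0.016] pos [0.518 0.508 0.527 0.543 0.551 0.553 0.554]
```

Call:
{"op": "send_rows", "data": {
  "slide": [
    [0, 2, 0],
    [0, 5, 0],
    [0, 8, 0],
    [0, 10, 0],
    [0, 11, 0],
    [0, 12, 0],
    [0, 11, 0],
    [0, 10, 0]
  ],
  "roll": [0, 0, 0, 0, 0, 0, 0, 0],
  "claw": [0, 0, 0, 0, 0, 0, 0, 0]
}}

```text
t: 20.6
eef_pos: [0.4633, 0.2245, 0.3014]
tool_rot: [-0.0, 0.995, -0.102, 0.0]
contact_force: [-0.1, 0.7, -8.0]
gripper_width: 0.199
grasp_force: 99.3
```

```bash
python3 ctl.py 2 .553 .1
```

```text
meas [[20.6, -0.0288, 0.508], [20.65, -0.0287, 0.5084]] inn -0.0007 mu 1.03
th -0.0291 w -0.0109 d 0.105 eq -0.0196 sd [0.002 0.012 0.022] s 0.508 y,v 0.5082 -0.002
SEND tool y [0, -1, -2, -3, -5, -7, -9, -12] th [-0.029 -0.03  -0.027 -0.022 -0.025 -0.02  -0.016 -0.015 -0.018 -0.016
 -0.015 -0.015 -0.018 -0.017] pos [0.508 0.52  0.538 0.549 0.553 0.554 0.554]
```

Call:
{"op": "send_rows", "data": {
  "slide": [
    [0, 0, 0],
    [0, -1, 0],
    [0, -2, 0],
    [0, -3, 0],
    [0, -5, 0],
    [0, -7, 0],
    [0, -9, 0],
    [0, -12, 0]
  ],
  "roll": [0, 0, 0, 0, 0, 0, 0, 0],
  "claw": [0, 0, 0, 0, 0, 0, 0, 0]
}}

```text
t: 21.37
eef_pos: [0.4657, 0.2363, 0.3013]
tool_rot: [0.0, 0.995, -0.102, 0.0]
contact_force: [-0.2, 0.2, -8.8]
gripper_width: 0.196
grasp_force: 99.4
```

```bash
python3 ctl.py 2 .553 .1
```

```text
meas [[21.3667, -0.0219, 0.52], [21.4167, -0.0234, 0.521]] inn -0.0015 mu 1.03
th -0.0256 w -0.0543 d 0.103 eq -0.0193 sd [0.002 0.012 0.022] s 0.52 y,v 0.5205 -0.008
SEND tool y [-2, -5, -8, -11, -15, -18, -21, -23] th [-0.026 -0.022 -0.015 -0.011 -0.016 -0.013 -0.013 -0.014 -0.016 -0.016
 -0.017 -0.018 -0.018 -0.018] pos [0.52  0.543 0.553 0.555 0.554 0.554 0.553]
```

Call:
{"op": "send_rows", "data": {
  "slide": [
    [0, -2, 0],
    [0, -5, 0],
    [0, -8, 0],
    [0, -11, 0],
    [0, -15, 0],
    [0, -18, 0],
    [0, -21, 0],
    [0, -23, 0]
  ],
  "roll": [0, 0, 0, 0, 0, 0, 0, 0],
  "claw": [0, 0, 0, 0, 0, 0, 0, 0]
}}

```text
t: 22.13
eef_pos: [0.4704, 0.2593, 0.3013]
tool_rot: [-0.0, 0.995, -0.102, -0.0]
contact_force: [-0.4, -0.2, -8.7]
gripper_width: 0.198
grasp_force: 99.2
```

```bash
python3 ctl.py 2 .553 .1
```

```text
meas [[22.1333, -0.012, 0.5435], [22.1833, -0.0139, 0.5438]] inn -0.0006 mu 1.03
th -0.0164 w -0.0507 d 0.102 eq -0.0191 sd [0.002 0.012 0.022] s 0.543 y,v 0.5434 -0.006
SEND tool y [-1, -3, -5, -7, -9, -11, -12, -13] th [-0.017 -0.016 -0.013 -0.011 -0.014 -0.014 -0.015 -0.016 -0.017 -0.018
 -0.019 -0.019 -0.019 -0.019] pos [0.543 0.557 0.558 0.556 0.554 0.553 0.553]
```

Call:
{"op": "send_rows", "data": {
  "slide": [
    [0, -1, 0],
    [0, -3, 0],
    [0, -5, 0],
    [0, -7, 0],
    [0, -9, 0],
    [0, -11, 0],
    [0, -12, 0],
    [0, -13, 0]
  ],
  "roll": [0, 0, 0, 0, 0, 0, 0, 0],
  "claw": [0, 0, 0, 0, 0, 0, 0, 0]
}}

```text
t: 22.9
eef_pos: [0.473, 0.2716, 0.3013]
tool_rot: [-0.0, 0.995, -0.102, -0.0]
contact_force: [0.0, -0.6, -9.0]
gripper_width: 0.197
grasp_force: 99.2
```

```bash
python3 ctl.py 2 .553 .1
```

```text
meas [[22.9, -0.0133, 0.5561], [22.95, -0.0141, 0.5563]] inn -0.0001 mu 1.03
th -0.0154 w -0.0248 d 0.102 eq -0.0191 sd [0.002 0.012 0.022] s 0.556 y,v 0.5561 -0.003
SEND tool y [-1, -1, -2, -3, -3, -4, -4, -4] th [-0.015 -0.015 -0.015 -0.015 -0.016 -0.017 -0.018 -0.019 -0.018 -0.019
 -0.02  -0.02  -0.019 -0.02 ] pos [0.556 0.56  0.558 0.555 0.554 0.553 0.553]
```

Call:
{"op": "send_rows", "data": {
  "slide": [
    [0, -1, 0],
    [0, -1, 1],
    [0, -2, 4],
    [0, -3, 9],
    [0, -3, 15],
    [0, -4, 21],
    [0, -4, 26],
    [0, -4, 28]
  ],
  "roll": [0, 0, 0, 0, 0, 0, 0, 0],
  "claw": [0, 0, 0, 0, 0, 0, 0, 0]
}}

```text
t: 23.67
eef_pos: [0.4733, 0.2749, 0.2719]
tool_rot: [0.001, 0.995, -0.102, -0.001]
contact_force: [0.1, -0.8, -8.6]
gripper_width: 0.201
grasp_force: 99.4
```

```bash
python3 ctl.py 2 .553 .1
```

```text
meas [[23.6667, -0.0148, 0.5594], [23.7167, -0.0151, 0.5594]] inn -0.0003 mu 1.029
th -0.0142 w 0.0031 d 0.104 eq -0.0194 sd [0.002 0.012 0.022] s 0.56 y,v 0.5597 -0.0
SEND tool y [1, 2, 3, 4, 5, 6, 7, 7] th [-0.014 -0.017 -0.021 -0.022 -0.021 -0.021 -0.021 -0.021 -0.02  -0.02
 -0.02  -0.019 -0.02  -0.019] pos [0.56  0.553 0.551 0.552 0.553 0.553 0.553]
```

Call:
{"op": "send_rows", "data": {
  "slide": [
    [0, 1, 2],
    [0, 2, 6],
    [0, 3, 12],
    [0, 4, 19],
    [0, 5, 26],
    [0, 6, 32],
    [0, 7, 36],
    [0, 7, 38]
  ],
  "roll": [0, 0, 0, 0, 0, 0, 0, 0],
  "claw": [0, 0, 0, 0, 0, 0, 0, 0]
}}

```text
t: 24.43
eef_pos: [0.472, 0.2679, 0.2342]
tool_rot: [0.001, 0.995, -0.102, -0.001]
contact_force: [0.2, 0.1, -8.7]
gripper_width: 0.197
grasp_force: 99.4
```

```bash
python3 ctl.py 2 .553 .1; python3 -c "
from h import *
o=bot.get_obs();e=o['eef_pos'];d=np.array([.471,.269])-e[:2];print(e,o['contact_force'],'to go x',d@[.979,-.203],'y',d@[.203,.979])"
```

```text
meas [[24.4333, -0.027, 0.5522], [24.4833, -0.0273, 0.5524]] inn -0.0007 mu 1.029
th -0.0267 w -0.0049 d 0.099 eq -0.0186 sd [0.002 0.012 0.022] s 0.553 y,v 0.5527 0.001
SEND tool y [-1, -3, -5, -7, -9, -10, -11, -11] th [-0.027 -0.019 -0.014 -0.012 -0.014 -0.014 -0.016 -0.018 -0.017 -0.019
 -0.019 -0.02  -0.019 -0.019] pos [0.553 0.564 0.561 0.557 0.554 0.553 0.553]
[0.47219242 0.26835956 0.23485059] [-0.0547504  -0.25278406 -8.99326119] to go x -0.0012973901824467006 y 0.00038492712682379075
```

Centred; set it down without sideways motion: 9 mm to the mat, then a light press.

Call:
{"op": "send_rows", "data": {
  "slide": [
    [0, 0, 1],
    [0, 0, 2.5],
    [0, 0, 4],
    [0, 0, 5.5],
    [0, 0, 7],
    [0, 0, 8],
    [0, 0, 9],
    [0, 0, 9]
  ],
  "roll": [0, 0, 0, 0, 0, 0, 0, 0],
  "claw": [0, 0, 0, 0, 0, 0, 0, 0]
}}

```text
t: 25.2
eef_pos: [0.4723, 0.2684, 0.2261]
tool_rot: [0.0, 0.995, -0.102, -0.0]
contact_force: [0.3, -0.6, -9.5]
gripper_width: 0.2
grasp_force: 99.2
```

Call:
{"op": "send_rows", "data": {
  "slide": [
    [0, 0, 0.3],
    [0, 0, 0.6],
    [0, 0, 0.9],
    [0, 0, 0.9],
    [0, 0, 0.9],
    [0, 0, 0.9],
    [0, 0, 0.9],
    [0, 0, 0.9]
  ],
  "roll": [0, 0, 0, 0, 0, 0, 0, 0],
  "claw": [0, 0, 0, 0, 0, 0, 0, 0]
}}

```text
t: 25.87
eef_pos: [0.4723, 0.2689, 0.2258]
tool_rot: [-0.0, 0.995, -0.102, 0.0]
contact_force: [-2.2, 0.5, -1.7]
gripper_width: 0.198
grasp_force: 100.3
```

Call:
{"op": "send_rows", "data": {
  "slide": [
    [0, 0, 0.2],
    [0, 0, 0.3],
    [0, 0, 0.3],
    [0, 0, 0.3],
    [0, 0, 0.3],
    [0, 0, 0.3],
    [0, 0, 0.3],
    [0, 0, 0.3]
  ],
  "roll": [0, 0, 0, 0, 0, 0, 0, 0],
  "claw": [0, 0, 0, 0, 0, 0, 0, 0],
  "force": 40
}}

```text
t: 26.53
eef_pos: [0.4724, 0.2691, 0.2257]
tool_rot: [-0.0, 0.995, -0.102, 0.0]
contact_force: [-4.2, 2.9, 4.7]
gripper_width: 0.195
grasp_force: 101.3
```

Call:
{"op": "send_rows", "data": {
  "slide": [
    [0, 0, 0],
    [0, 0, 0],
    [0, 0, 0],
    [0, 0, 0],
    [0, 0, 0],
    [0, 0, 0],
    [0, 0, 0],
    [0, 0, 0]
  ],
  "roll": [0, 0, 0, 0, 0, 0, 0, 0],
  "claw": [0.15, 0.25, 0.35, 0.5, 0.7, 0.9, 1, 1]
}}

```text
t: 27.2
eef_pos: [0.4725, 0.2684, 0.2251]
tool_rot: [0.0, 0.995, -0.102, 0.0]
contact_force: [-0.6, 0.3, -0.5]
gripper_width: 0.998
grasp_force: 0.0
```

Call:
{"op": "send_rows", "data": {
  "slide": [
    [0, 0, 0],
    [0, 0, -3],
    [0, 0, -12],
    [0, 0, -28],
    [0, 0, -48],
    [0, 0, -70],
    [0, 0, -92],
    [0, 0, -105]
  ],
  "roll": [0, 0, 0, 0, 0, 0, 0, 0],
  "claw": [1, 1, 1, 1, 1, 1, 1, 1]
}}

```text
t: 27.87
eef_pos: [0.4729, 0.2692, 0.3336]
tool_rot: [-0.001, 0.995, -0.102, 0.002]
contact_force: [-0.6, -0.1, -0.8]
gripper_width: 0.997
grasp_force: 0.0
```

Call:
{"op": "send_rows", "data": {
  "slide": [
    [0, 0, 0],
    [0, 0, 0],
    [0, 0, 0],
    [0, 0, 0],
    [0, 0, 0],
    [0, 0, 0],
    [0, 0, 0],
    [0, 0, 0]
  ],
  "roll": [0, 0, 0, 0, 0, 0, 0, 0],
  "claw": [1, 1, 1, 1, 1, 1, 1, 1]
}}

```text
t: 28.53
eef_pos: [0.4722, 0.2685, 0.3298]
tool_rot: [0.0, 0.995, -0.102, -0.0]
contact_force: [-0.6, -1.0, -0.1]
gripper_width: 1.001
grasp_force: 0.0
```

```bash
python3 - <<'E'
from h import *
R=[bot.read_camera(n)[:,:,::-1] for n in("wrist","top")]
cv2.imwrite("pics/end.png",np.hstack([cv2.resize(R[0],(450,338)),cv2.resize(R[1][150:300,140:290],(338,338))]));print(bot.get_obs()["t"])
E
```

```text
28.6333
```

View pics/end.png

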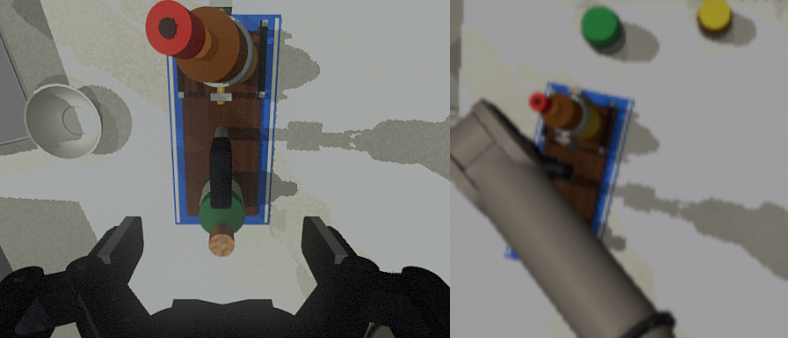

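Call:
{"op": "send_rows", "data": {
  "slide": [
    [0, 0, 0],
    [0, 0, 0],
    [0, 0, 0],
    [0, 0, 0],
    [0, 0, 0],
    [0, 0, 0],
    [0, 0, 0],
    [0, 0, 0]
  ],
  "roll": [0, 0, 0, 0, 0, 0, 0, 0],
  "claw": [1, 1, 1, 1, 1, 1, 1, 1]
}}

```text
t: 29.3
eef_pos: [0.4723, 0.2685, 0.3301]
tool_rot: [-0.0, 0.995, -0.102, -0.0]
contact_force: [-0.1, 0.7, -0.5]
gripper_width: 1.003
grasp_force: 0.0
```

```bash
python3 -c "
from station import bot
print(bot.hand_in())"
```

```text
the job is handed in; nothing more can be done
None
```

I handed the job in at 29.3 s; no verdict came back. The caddy was carried with the bottle balanced, held over the mat for over 5 s, set down centred and lined up, and released with the bottle leaning on its stop. The first try at righting the bottle, near the start, fell back on its stop and I repeated it.

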